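Pack a cytology vial into its canister and foam shipper for the courier

TASK

Pack the sample vial for the courier, building the pack up in the open foam shipper in this order: stand the canister in the round well of the foam base, then stand the vial upright in the canister, then push the canister's lid down over its neck until it rests on the shoulder, and last put the foam cover fully down on the base, square with it. Keep the vial upright all the while and set it down rather than drop it, and do not knock the dropper bottle, the small jar and the staining jar out of place.

Things in the scene. Friction and masses are not known exactly. Their poses are not given: they have to be found in the camera images.
- base: Open lower half of a white foam shipper, fixed. 130 mm square block, flat deck 34 mm above the bench; on it a raised 80 mm square tongue (top at 42 mm) over which the cover fits; in the middle a round well, 66 mm across, chamfered mouth, floor 18 mm above the bench. Origin: centre of the underside; x, y along the sides. (The closed, tan-banded shipper far to the right is not part of the job.)
- canister: Open grey canister, upright, loose, about 90 g. Body 60 mm across up to a flat shoulder 52 mm above its foot; then a neck tapering from 53 to 50 mm up to the rim at 66 mm. Bore 43 mm at the rim, 45 mm below; inner floor 12 mm above the foot. Origin: centre of the underside, z up. In the well its foot is 18 mm above the bench; 28 mm of its body shows between foam top and shoulder.
- vial: Closed sample vial, upright, loose, about 60 g, 80 mm tall: cream body 34 mm across, white ribbed cap 37 mm across over the top 22 mm. Origin: centre of the underside, z up. Standing on the canister's inner floor it shows 26 mm, the whole cap, above the rim; there is no room for fingers between vial and canister wall, so hold it by the cap.
- lid: Deep pale grey cap of the canister: a round ribbed cup, mouth down, closed flat top, loose, about 50 g, 62 mm across outside, 48 mm high, bore 56 mm, 44 mm deep. Origin: centre of its lower edge (the mouth), z up. On the canister its lower edge rests on the shoulder, 52 mm above the canister's foot.
- cover: Upper half of the shipper: hollow white foam box, mouth down, loose, about 150 g. Outside 130 mm square, 104 mm high; inside 90 mm square, 90 mm deep. Grey bar handle on top: 16 mm wide (along x), 90 long (along y), its bar 131 to 145 mm above the mouth, open beneath. Origin: centre of the lower edge, z up. Closed: edge on the base's deck, sides parallel to the base's, any quarter turn.
- dropper: Small amber dropper bottle with black rubber bulb, 34 mm in diameter, 67 mm tall, loose; not to be disturbed. Origin: centre of the underside.
- jar: Small squat jar with a steel lid, 38 mm in diameter, 45 mm tall, loose; not to be disturbed. Origin: centre of the underside.
- coplin: Square glass staining jar with a lid, foot 50 x 50 mm, 94 mm tall, loose; not to be disturbed. Origin: centre of the underside.
Things that resemble listed ones, but are neither listed nor needed, are in the scene too. What is shaped like the canister but red is not meant. What is shaped like the lid but brown or turquoise is not meant.

How it is judged (in metres and radians):
On the way, in this order (a step that is already met when the one before it is completed fails the run):
1. the canister stands in the well of the foam base (z of canister in the frame of base between 0.014 and 0.022 m and horizontal distance between canister and base below 0.008 m and angle between canister's own z axis and vertical below 0.08 rad), for 0.2 s.
2. the vial stands upright in the canister, in the base (all of step 1 and z of vial in the frame of canister between 0.008 and 0.016 m and horizontal distance between vial and canister below 0.01 m and angle between vial's own z axis and vertical below 0.15 rad), for 0.2 s.
3. the lid rests on the canister's shoulder, over the vial (all of step 2 and z of lid in the frame of canister between 0.048 and 0.056 m and horizontal distance between lid and canister below 0.006 m and angle between lid's own z axis and vertical below 0.08 rad), for 0.2 s.
4. the foam cover is down on the base (all of step 3 and z of cover in the frame of base between 0.03 and 0.038 m and horizontal distance between cover and base below 0.008 m and angle between cover's own z axis and vertical below 0.06 rad), for 0.2 s.
At the end, for the whole second after the job is handed in: Canister on the well's floor (height within 4 mm, centre 8 mm), vial upright on the canister's inner floor (4 mm, 10 mm), lid's edge on the canister's shoulder (4 mm, 6 mm), cover's edge on the base's deck (4 mm, 8 mm, level), all released and at rest (all of step 4 and linear speed of each of canister, vial, lid, cover below 0.02 m/s); the robot touches nothing.
It fails at once if the vial is tipped by more than 40 degrees (angle between vial's own z axis and vertical above 0.7 rad).
It fails at once if the vial is dropped (it falls free, faster than 0.6 m/s) (linear speed of vial above 0.6 m/s and contact force between the fingers and vial below 0.05 N).
It fails at once if the dropper bottle is knocked over or out of place (more than 30 mm) (distance of dropper from where it was at the start of the episode above 0.03 m or angle between dropper's own z axis and vertical above 0.5 rad).
It fails at once if the small jar is knocked over or out of place (more than 30 mm) (distance of jar from where it was at the start of the episode above 0.03 m or angle between jar's own z axis and vertical above 0.5 rad).
It fails at once if the staining jar is knocked over or out of place (more than 30 mm) (distance of coplin from where it was at the start of the episode above 0.03 m or angle between coplin's own z axis and vertical above 0.5 rad).
It also fails if it takes over 112 s, if anything falls off the work surface, if the arm or the gripper's body presses on something with over 40 N, if the wrist force passes 120 N, or if a joint passes its speed limit or range.

ROBOT

A 6-joint arm with a two-finger parallel gripper is mounted at the origin on the work surface. World frame = base frame: x ahead of the robot, y to its left, z up, the work surface at z = 0. Lengths are in m, angles in degrees, forces in N, time in s.
With the tool pointing down it reaches from about 0.3 to 0.75 m from the base axis. Payload 8.5 kg.
Tool frame: the origin (TCP) lies at the very end of the fingers, on their centre line; the grasp point (between the pads) lies 19 mm behind it (grip_depth is the distance from the TCP to the grasp point, in m); z points along the fingers, y is the direction in which the jaws open and shut (so a half turn about z gives the same grasp; the last joint's range is limited). The gripper opens to 85 mm and grips with 20 to 120 N. Pads are 22 mm wide; open, the fingers measure 114 mm over their backs; the gripper's body (76 mm by 85 mm) begins 54 mm behind the grasp point. The pads swing forward as they close: fully open they stand 13 mm farther back than shut.
Start: joints at [51.893, 21.807, 74.336, -0, 83.858, -12.336], TCP at [0.239, 0.495, 0.231] pointing down, gripper open.
Joint ranges: [-178.18, 178.18], [-50.72, 133.34], [12.68, 142.11], [-81.47, 261.47], [9.98, 163.14], [-165.26, 165.26]. Speed limits (degrees/s): [136.94, 136.94, 180, 180, 180, 180].

INTERFACE

Orientations are given as a 3x3 rotation matrix whose columns are the frame's x, y, z axes.
In Python, from rig import observe, get_image, close_job, silhouettes, grip_depth gives the robot as it stands. The module is installed in compiled form; this text tells all that it offers.
- The arm moves only by the shell command python3 -m crank 'ROWS' [FORCE]. ROWS is a JSON object of lists of equal length, an entry for each row: "slide": the shift along the tool's x, y, z in m, a list of three; "roll": the turn about the tool's z in rad; "grip": the finger opening in m, from 0 to 0.0854. A call has exactly 8 rows; each row is the pose to reach, as a shift and turn from the pose commanded when the call began, along the tool's axes at that moment; what a row does not reach only later rows make up. A row lasts 1/10 s, in which the tool goes at most 50 mm and 8.59 degrees, less where a joint would pass 70% of its speed; a pose out of reach is approached as far as the arm can. A call with a gripper value outside its range is refused whole. The fingers move at their own pace and stop on an object; FORCE is the grip in N (left out, the last holds). Time passes only in rows, so rows that repeat a pose let the fingers close, or fill a call up. It gives the time, the measured TCP pose, the force and the opening at its end, in the units of the state.
- observe(): the state, without advancing time (a new reading comes with each control period).
- get_image(name): name is "scene" or "side" or "wrist"; returns a dict with "frame" (420x560x3 uint8, red, green, blue), "fx", "fy", "cx", "cy" (pixels), "xyz" and "rotation" of the camera in the world. Camera axes: x right, y down, z forward; pixel columns grow to the right and rows downward; lengths in m; the calibration is good to about 2 mm. A picture is of the moment at which its call begins. There is no depth.
- close_job(): hands the job in, once; it reports no verdict.
Trained networks look in a picture, given as the dict that the camera call returned (one of the last four; its "shot" number tells which), for a name from the list of things; names that differ only in an ending like _2 or _b are one class to them, and where a whole thing is asked for, a point or a joint stands for the part that bears it (a point fixed in the world has none). Each returns a list of dicts, best first, with "confidence" (0 to 1); they miss things now and then, are a little off and sometimes report something else, mostly with a low value. They report only what shows in the picture. A call takes as long as a camera call. They do not tell look-alikes from the thing itself.
- silhouettes(target, picture): "pixels" (420x560 bool, what is visible of it) and "box" ([centre column, centre row, width, height] in pixels, round what is visible of it).
The state is a dict: "time_s": time; "q": joint angles; "qvel": joint speeds; "joint_efforts": joint torques, N m; "position": TCP position; "tool_rot": TCP orientation; "ft_force": force on the tool from outside, world axes, zero at the start; "wrist_torque": the same for the moment, N m; "grip_width": finger opening in m.
Only numpy, scipy, OpenCV 4.12 (cv2) and the standard library are available. Lean on these libraries where they do the work, as an engineer would, in place of code of your own. Each camera call takes 0.05 s, during which the arm holds its last target.

## Working session

There is one attempt and no reset: what is moved stays moved. The work goes in short steps, Python scripts to look and compute and a shell command to move; the robot and the scene stay as the last step left them, time stands still between calls to the robot, and variables do not carry over. Pictures are saved under pics/ and viewed, and the job is handed in when it is done.

```bash
mkdir -p pics; ls
python3 - <<'E'
from rig import *
import cv2
s=observe(); print(s)
print(grip_depth)
for n in ["scene","side","wrist"]:
    p=get_image(n); cv2.imwrite(f"pics/a_{n}.png",p["frame"][:,:,::-1]); print(n,p["fx"],p["cx"],p["cy"],p["xyz"],p["rotation"])
E
```

```text
pics
{'time_s': 0.0, 'q': array([ 5.18930056e+01,  2.18422972e+01,  7.43861145e+01, -9.16173036e-04,
        8.38575630e+01, -1.23371504e+01]), 'qvel': array([-0.00108815, -0.036     , -0.01568146, -0.11815697, -0.03315263,
        0.0608263 ]), 'joint_efforts': array([ 2.20973750e-03, -4.48451579e+01, -2.31275189e+01, -6.07091124e-05,
        4.68416591e-03, -7.49776092e-06]), 'position': array([0.23894581, 0.49505255, 0.23069152]), 'tool_rot': array([[-9.00548328e-01,  4.34754960e-01, -9.13521121e-04],
       [ 4.34755813e-01,  9.00547592e-01, -1.19052562e-03],
       [ 3.05082327e-04, -1.46928447e-03, -9.99998874e-01]]), 'ft_force': array([-1.01395886,  0.36907271,  0.18226807]), 'wrist_torque': array([ 0.03729775, -0.00876493,  0.00951245]), 'grip_width': 0.0851369617394666}
0.0187
scene 463.0651362342217 278.45766641765397 209.96876567941604 [0.90994668 0.40125041 0.73526767] [[-0.75231128  0.5279501  -0.39407669]
 [ 0.65880718  0.60371621 -0.44888733]
 [ 0.00092037 -0.59732355 -0.80199983]]
side 402.72264467362555 284.0061706111424 208.30129229853733 [ 0.09829011 -0.43672521  0.51543105] [[ 0.67972251 -0.46561123  0.56673052]
 [-0.73329697 -0.41463939  0.5388411 ]
 [-0.01590167 -0.7818442  -0.62327103]]
wrist 331.2381400099527 275.3122067677225 210.25531395229416 [0.17877756 0.52455497 0.37266035] [[ 0.43416941  0.86849705  0.23918569]
 [ 0.90083046 -0.418235   -0.11655027]
 [-0.00118774  0.26606832 -0.96395344]]
```

View pics/a_scene.png

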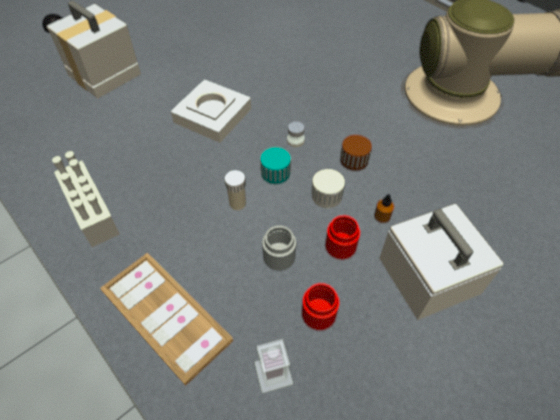

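View pics/a_side.png

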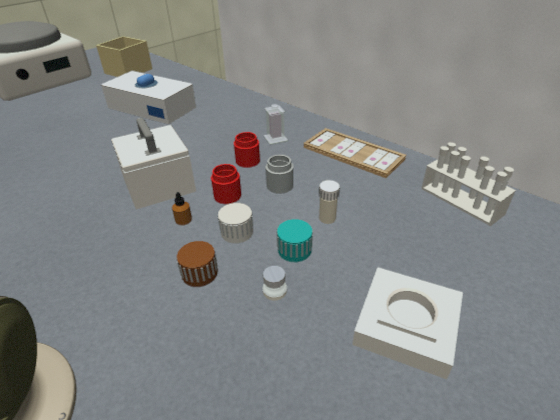

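View pics/a_wrist.png

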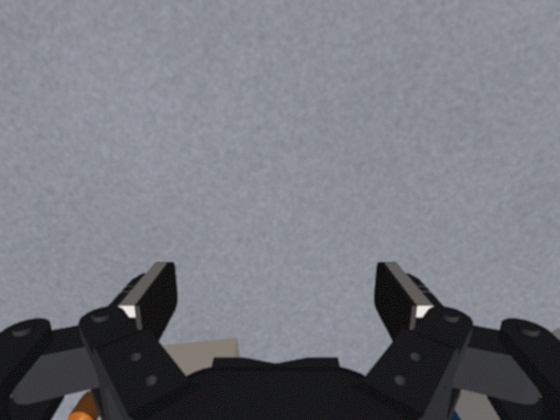

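The scene shows the base at (211,108), grey canister (279,247), vial (236,190), pale lid (328,188), cover (440,258), dropper (384,208), jar (296,132) and coplin (273,365). Next I fit poses from the silhouettes in both views.

```bash
cat > h.py <<'E'
import numpy as np, cv2
from scipy.optimize import minimize
from rig import *
def circ(r,z,n=40):
    a=np.linspace(0,2*np.pi,n,endpoint=False); return np.c_[r*np.cos(a),r*np.sin(a),np.full(n,z)]
def box(w,d,z0,z1,z=None):
    return np.array([[sx*w/2,sy*d/2,zz] for sx in(-1,1) for sy in(-1,1) for zz in(z0,z1)])
M={'canister':[np.r_[circ(.03,0),circ(.03,.052)],np.r_[circ(.0265,.052),circ(.025,.066)]],
'vial':[np.r_[circ(.017,0),circ(.017,.058)],np.r_[circ(.0185,.058),circ(.0185,.08)]],
'lid':[np.r_[circ(.031,0),circ(.031,.048)]],
'dropper':[np.r_[circ(.017,0),circ(.017,.04)]],
'jar':[np.r_[circ(.019,0),circ(.019,.045)]],
'base':[box(.13,.13,0,.034),box(.08,.08,.034,.042)],
'cover':[box(.13,.13,0,.104),box(.016,.09,.131,.145),],
'coplin':[box(.05,.05,0,.01),box(.04,.04,0.01,.094)]}
def proj(p,P):
    c=(P-np.array(p['xyz']))@np.array(p['rotation'])
    return np.c_[p['fx']*c[:,0]/c[:,2]+p['cx'],p['fy']*c[:,1]/c[:,2]+p['cy']]
def render(p,name,x,y,yaw,z=0):
    R=np.array([[np.cos(yaw),-np.sin(yaw),0],[np.sin(yaw),np.cos(yaw),0],[0,0,1]])
    m=np.zeros((420*4,560*4),np.uint8)
    for pts in M[name]:
        h=cv2.convexHull(proj(p,pts@R.T+[x,y,z]).astype(np.float32))
        cv2.fillConvexPoly(m,np.round((h+.5)*4*16-8).astype(np.int32),255,shift=4)
    return cv2.resize(m,(560,420),interpolation=cv2.INTER_AREA)/255.
def ray(p,u,v,z):
    d=np.array(p['rotation'])@np.array([(u-p['cx'])/p['fx'],(v-p['cy'])/p['fy'],1]); o=np.array(p['xyz'])
    return (o+d*(z-o[2])/d[2])[:2]
def fit(name,obs,x0,z=0,yaw=None):
    """obs list of (pic,mask)"""
    def f(v):
        t=0
        for p,m in obs:
            r=render(p,name,v[0],v[1],v[2] if yaw is not None else 0,z)
            t+=1-np.minimum(r,m).sum()/max(np.maximum(r,m).sum(),1)
        return t/len(obs)
    best=None
    for y0 in ([None] if yaw is None else yaw):
        s=np.array(list(x0)+([y0] if y0 is not None else []))
        sim=np.array([s]+[s+np.eye(len(s))[i]*(0.01 if i<2 else .15) for i in range(len(s))])
        r=minimize(f,s,method='Nelder-Mead',options=dict(initial_simplex=sim,xatol=1e-4,fatol=1e-5,maxiter=150))
        if best is None or r.fun<best.fun: best=r
    return best.x,best.fun
def pick(name,p,u,v,rad=30):
    c=[d for d in silhouettes(name,p) if np.hypot(d['box'][0]-u,d['box'][1]-v)<rad]
    return c[0] if c else None
def save(p,n,sc=1): cv2.imwrite(f'pics/{n}.png',p['frame'][:,:,::-1])
def tool(dx,dy,dz,st=None):
    s=st or observe(); return s['tool_rot'].T@np.array([dx,dy,dz])
E
python3 - <<'E'
from h import *
a=get_image('scene');b=get_image('side')
W={'canister':((279,247),(279,174)),'vial':((236,190),(329,202)),'lid':((328,188),(236,222)),'dropper':((384,208),(181,208)),'jar':((296,132),(275,281)),'base':((211,108),(410,318)),'cover':((440,258),(152,162)),'coplin':((273,365),(275,122))}
for n,(pa,pb) in W.items():
    obs=[]
    for p,c in((a,pa),(b,pb)):
        d=pick(n,p,*c)
        if d is None: print(n,'miss');continue
        obs.append((p,d['pixels'].astype(float)))
    x0=np.mean([ray(p,*c,.03) for p,c in((a,pa),(b,pb))],axis=0)
    yaw=[0,.4,.8,1.2] if n in('base','coplin') else ([0,.4,.8,1.2,1.6,2,2.4,2.8] if n=='cover' else None)
    print(n,fit(n,obs,x0,yaw=yaw),[fit(n,[o],x0,yaw=yaw)for o in obs])
E
```

```text
canister miss
canister (array([0.61982741, 0.06978238]), np.float64(0.04633984621886866)) [(array([0.61982741, 0.06978238]), np.float64(0.04633984621886866))]
vial (array([ 0.59934729, -0.07809017]), np.float64(0.05533396806090485)) [(array([ 0.5989043, -0.0783242]), np.float64(0.05100406689743597)), (array([ 0.59999095, -0.07791046]), np.float64(0.054397836238111896))]
lid (array([0.45314164, 0.02565577]), np.float64(0.07589715592437885)) [(array([0.45083577, 0.02514828]), np.float64(0.06715702983441274)), (array([0.45453053, 0.02662907]), np.float64(0.06437876074267812))]
dropper (array([0.4064763 , 0.13350349]), np.float64(0.13666430934249008)) [(array([0.40436679, 0.13298493]), np.float64(0.10110490983970533)), (array([0.40685947, 0.13371351]), np.float64(0.14866256774316222))]
jar (array([ 0.39724546, -0.12640201]), np.float64(0.22191619966486203)) [(array([ 0.3908198 , -0.13268104]), np.float64(0.2599582229375965)), (array([ 0.39761202, -0.12586766]), np.float64(0.1754063819941516))]
base miss
base (array([ 0.48239584, -0.32021776,  0.32127175]), np.float64(0.020379243117541912)) [(array([ 0.48239584, -0.32021776,  0.32127175]), np.float64(0.020379243117541912))]
cover (array([ 0.4435074 ,  0.27575884, -0.33761727]), np.float64(0.027079563286418806)) [(array([ 0.44222848,  0.27619343, -0.33186699]), np.float64(0.022277180830085563)), (array([0.44341852, 0.27491286, 2.80774719]), np.float64(0.02715689271614352))]
coplin (array([0.76572123, 0.22433234, 1.03574861]), np.float64(0.1332614602856777)) [(array([0.76561943, 0.22412172, 1.12485253]), np.float64(0.08894681206056887)), (array([0.76386142, 0.22089702, 0.93606123]), np.float64(0.12823175623465022))]
```

Run:
```python
from h import *
a=get_image('scene');b=get_image('side')
for n in('canister','lid','base','cover','coplin'):
  for p,k in((a,'scene'),(b,'side')):
    for d in silhouettes(n,p):
        u,v=d['box'][:2]; x0=ray(p,u,v,.03)
        yaw=[.32] if n=='base' else [-.33] if n=='cover' else None
        if d['confidence']>.3: print(n,k,np.round(d['box']),round(d['confidence'],2),fit(n,[(p,d['pixels'].astype(float))],x0,yaw=yaw))
```

```text
canister scene [279. 247.  35.  46.] 0.76 (array([0.61839117, 0.06982677]), np.float64(0.03099576791970582))
canister scene [342. 240.  35.  40.] 0.66 (array([0.51646782, 0.12828946]), np.float64(0.06137502180044618))
canister scene [328. 186.  29.  40.] 0.35 (array([0.45530323, 0.02911781]), np.float64(0.11765996220302377))
canister side [249. 149.  31.  38.] 0.78 (array([0.64406516, 0.19942195]), np.float64(0.046341066908195616))
canister side [225. 185.  29.  41.] 0.74 (array([0.51874891, 0.12891641]), np.float64(0.04296407295591942))
lid scene [327. 187.  36.  41.] 0.96 (array([0.45086724, 0.02575017]), np.float64(0.04404082021397815))
lid scene [274. 167.  31.  40.] 0.94 (array([ 0.48907395, -0.08846813]), np.float64(0.04858877344009127))
lid scene [355. 151.  39.  39.] 0.64 (array([ 0.33820253, -0.00524571]), np.float64(0.030547765204259725))
lid side [235. 222.  38.  45.] 0.85 (array([0.45419749, 0.02637995]), np.float64(0.05151737793108624))
lid side [195. 264.  37.  46.] 0.7 (array([ 0.3402373 , -0.00375407]), np.float64(0.04867726719377663))
lid side [293. 241.  37.  46.] 0
[... 182 characters left out ...]
27480074))
base side [408. 324. 110. 110.] 0.79 (array([ 0.48393706, -0.31911235,  0.3229509 ]), np.float64(0.018788762369971623))
base side [184. 209.  23.  34.] 0.43 (array([ 0.46747923,  0.15827237, -0.45902217]), np.float64(0.85706853337755))
cover scene [442. 261. 128. 114.] 0.93 (array([ 0.44256142,  0.27635638, -0.34153693]), np.float64(0.018461178795368904))
cover side [155. 161.  86.  88.] 0.96 (array([ 0.44278692,  0.27538306, -0.34808422]), np.float64(0.03471984033001785))
coplin scene [276. 367.  39.  53.] 0.61 (array([0.76746575, 0.22627397]), np.float64(0.21928538885402604))
coplin side [276. 121.  22.  41.] 0.97 (array([0.76062484, 0.22118433]), np.float64(0.2516959405899286))
```

```bash
python3 -m crank '{"slide":[[-0.045,-0.019,0],[-0.09,-0.037,0],[-0.135,-0.056,0],[-0.18,-0.074,0],[-0.225,-0.093,0],[-0.27,-0.111,0],[-0.315,-0.13,0],[-0.36,-0.148,0]],"roll":[0,0,0,0,0,0,0,0],"grip":[0.085,0.085,0.085,0.085,0.085,0.085,0.085,0.085]}' 40
python3 - <<'E'
from h import *
s=observe();print(s['time_s'],s['position'],s['q'],tool(.6195-s['position'][0],.07-s['position'][1],.2-s['position'][2]))
E
```

```text
time_s: 2.45
position: [0.5001, 0.2037, 0.2315]
tool_rot: [[-0.9, 0.435, 0.0], [0.435, 0.9, 0.0], [-0.0, 0.0, -1.0]]
ft_force: [-0.2, 0.6, -1.0]
grip_width: 0.085
2.45 [0.50005604 0.20367225 0.231502  ] [ 9.59007625e+00  2.07787852e+01  7.59278244e+01  3.94161443e-03
  8.32741624e+01 -5.46245810e+01] [-0.16569164 -0.06841085  0.03152368]
```

```bash
python3 -m crank '{"slide":[[-0.045,-0.019,0],[-0.09,-0.037,0.01],[-0.135,-0.055,0.02],[-0.166,-0.068,0.03],[-0.166,-0.068,0.03],[-0.166,-0.068,0.03],[-0.166,-0.068,0.03],[-0.166,-0.068,0.03]],"roll":[0,0,0,0,0,0,0,0],"grip":[0.085,0.085,0.085,0.085,0.085,0.085,0.085,0.085]}' 40
python3 - <<'E'
from h import *
p=get_image('wrist');save(p,'b_wrist')
s=observe();print(s['position'],proj(p,np.array([[.6195,.07,0.066],[*s['position']]])))
for d in silhouettes('canister',p):
    print(d['box'],d['confidence'],fit('canister',[(p,d['pixels'].astype(float))],ray(p,*d['box'][:2],.03)))
E
```

```text
time_s: 3.25
position: [0.6185, 0.0731, 0.2021]
tool_rot: [[-0.901, 0.433, 0.001], [0.433, 0.901, 0.0], [-0.001, 0.0, -1.0]]
ft_force: [-0.4, -0.3, -0.4]
grip_width: 0.0849
[0.61850491 0.0730724  0.20203855] [[272.20268721 201.83201923]
 [274.71364023 267.89850831]]
[285.9, 58.3, 71.1, 81.8] 0.97 (array([0.51968113, 0.12847735]), np.float64(0.03262880134620605))
[272.2, 193.2, 63.6, 70.8] 0.84 (array([0.61995238, 0.07086384]), np.float64(0.037007135567291294))
[412.1, 163.0, 88.0, 72.4] 0.66 (array([0.64410779, 0.19878626]), np.float64(0.028981318091931607))
```

View pics/b_wrist.png

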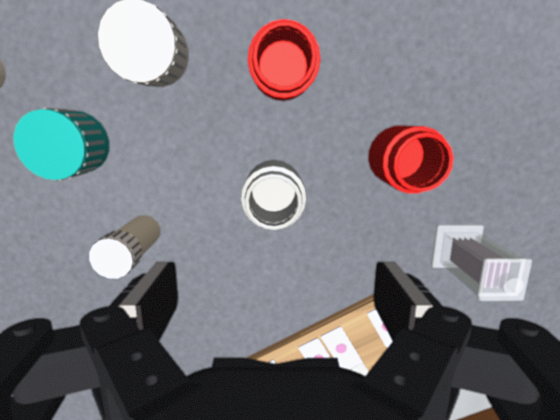

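```bash
python3 -m crank '{"slide":[[-0.002,-0.002,0.04],[-0.002,-0.002,0.08],[-0.002,-0.002,0.12],[-0.002,-0.002,0.15],[-0.002,-0.002,0.176],[-0.002,-0.002,0.176],[-0.002,-0.002,0.176],[-0.002,-0.002,0.176]],"roll":[0,0,0,0,0,0,0,0],"grip":[0.085,0.085,0.085,0.085,0.085,0.085,0.085,0.04]}' 40
python3 -m crank '{"slide":[[0,0,0],[0,0,0],[0,0,0],[0,0,0],[0,0,0],[0,0,0],[0,0,0],[0,0,-0.01]],"roll":[0,0,0,0,0,0,0,0],"grip":[0.04,0.04,0.04,0.04,0.04,0.04,0.04,0.04]}' 40
```

```text
time_s: 4.15
position: [0.6208, 0.0695, 0.0273]
tool_rot: [[-0.901, 0.434, 0.003], [0.434, 0.901, -0.0], [-0.003, 0.001, -1.0]]
ft_force: [0.5, -0.6, -0.2]
grip_width: 0.0727
time_s: 4.95
position: [0.6196, 0.0695, 0.0359]
tool_rot: [[-0.901, 0.435, -0.0], [0.435, 0.901, 0.0], [0.0, -0.0, -1.0]]
ft_force: [0.3, -0.6, -0.6]
grip_width: 0.0593
```

```bash
python3 -m crank '{"slide":[[0,0,-0.03],[0,0,-0.07],[0,0,-0.11],[0,-0.02,-0.14],[-0.01,-0.06,-0.14],[-0.015,-0.1,-0.14],[-0.02,-0.145,-0.14],[-0.025,-0.19,-0.14]],"roll":[0,0,0,0,0,0,0,0],"grip":[0.04,0.04,0.04,0.04,0.04,0.04,0.04,0.04]}' 40
python3 -m crank '{"slide":[[-0.003,-0.045,0],[-0.006,-0.09,0],[-0.01,-0.135,0],[-0.015,-0.17,0],[-0.02,-0.2,0],[-0.0213,-0.22,0],[-0.0213,-0.22,0],[-0.0213,-0.22,0]],"roll":[0,0,0,0,0,0,0,0],"grip":[0.04,0.04,0.04,0.04,0.04,0.04,0.04,0.04]}' 40
python3 - <<'E'
from h import *
p=get_image('wrist');save(p,'c_wrist');q=get_image('side');save(q,'c_side')
s=observe();P=s['position'];print(P)
for d in silhouettes('base',p):
    print(d['box'],d['confidence'],fit('base',[(p,d['pixels'].astype(float))],(.483,-.32),yaw=[.32]))
for pp in (p,q):
  for d in silhouettes('canister',pp):
    print(d['box'],d['confidence'],fit('canister',[(pp,d['pixels'].astype(float))],P[:2],z=P[2]-.026))
E
```

```text
time_s: 5.75
position: [0.5589, -0.1139, 0.1766]
tool_rot: [[-0.901, 0.434, 0.001], [0.434, 0.901, -0.001], [-0.001, 0.0, -1.0]]
ft_force: [1.8, -0.9, -1.0]
grip_width: 0.0595
time_s: 6.55
position: [0.4832, -0.3197, 0.176]
tool_rot: [[-0.9, 0.435, 0.001], [0.435, 0.9, -0.0], [-0.001, 0.0, -1.0]]
ft_force: [0.0, -0.1, -1.3]
grip_width: 0.0597
[ 0.48356794 -0.31900187  0.17580821]
[278.1, 164.2, 202.7, 148.7] 0.56 (array([ 0.4849039 , -0.31841543,  0.32961599]), np.float64(0.3482023236110664))
[275.7, 276.1, 145.6, 171.2] 0.83 (array([ 0.4806987 , -0.31807196]), np.float64(0.08470396353204002))
[428.6, 239.9, 52.1, 67.4] 0.96 (array([ 0.48131125, -0.31882051]), np.float64(0.20337661908849924))
[248.2, 150.7, 29.8, 37.7] 0.8 (array([ 0.48356794, -0.31900187]), np.float64(1.0))
[226.2, 183.9, 29.6, 40.6] 0.74 (array([ 0.48356794, -0.31900187]), np.float64(1.0))
[273.8, 283.9, 29.0, 33.1] 0.17 (array([ 0.48356794, -0.31900187]), np.float64(1.0))
```

View pics/c_wrist.png

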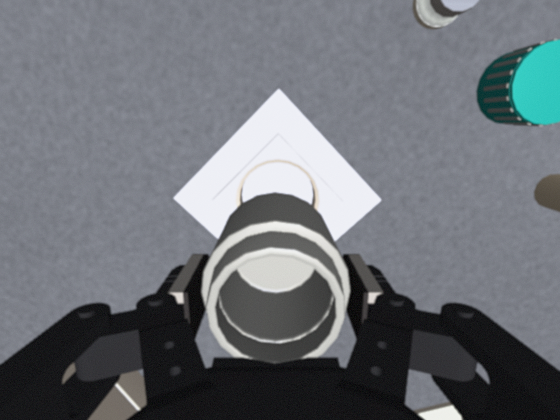

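View pics/c_side.png

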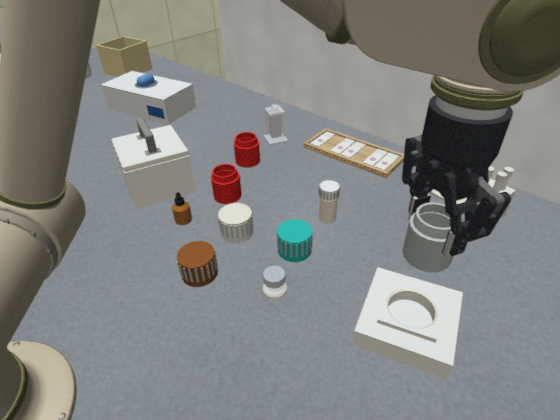

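Run:
```python
from h import *
p=get_image('wrist')
L=ray(p,174,198,.034);R=ray(p,381,199,.034);T=ray(p,279,89,.034)
print(L,R,T,(L+R)/2,np.linalg.norm(L-R)/2**.5,np.linalg.norm(L-T),np.linalg.norm(T-R))
M_=render(p,'base',.483,-.3197,.32)
P=observe()['position'];f=p['frame'].copy()
for off,col in((0,(255,0,0)),(.003,(0,0,255))):
  c=P[:2]+off*observe()['tool_rot'][:2,0]
  for r,z in((.025,.066),(.03,.052),(.03,0)):
    cv2.polylines(f,[np.round(proj(p,circ(r,z)+[*c,P[2]-.026])).astype(np.int32)],True,col)
for x,y,w,z in((.483,-.3197,.13,.034),(.483,-.3197,.08,.042)):
    a=.32;Rm=np.array([[np.cos(a),-np.sin(a)],[np.sin(a),np.cos(a)]])
    q=np.array([[-1,-1],[1,-1],[1,1],[-1,1]])*w/2@Rm.T+[x,y]
    cv2.polylines(f,[np.round(proj(p,np.c_[q,np.full(4,z)])).astype(np.int32)],True,(0,160,0))
cv2.polylines(f,[np.round(proj(p,circ(.033,.042)+[.483,-.3197,0])).astype(np.int32)],True,(0,160,0))
cv2.imwrite('pics/d.png',cv2.resize(f[60:400,120:440,::-1],None,fx=1.7,fy=1.7))
```

```text
[ 0.44527453 -0.39915988] [ 0.52489683 -0.23552286] [ 0.40377279 -0.27715647] [ 0.48508568 -0.31734137] 0.1286794164808805 0.12886902613580412 0.12807963182419888
```

View pics/d.png

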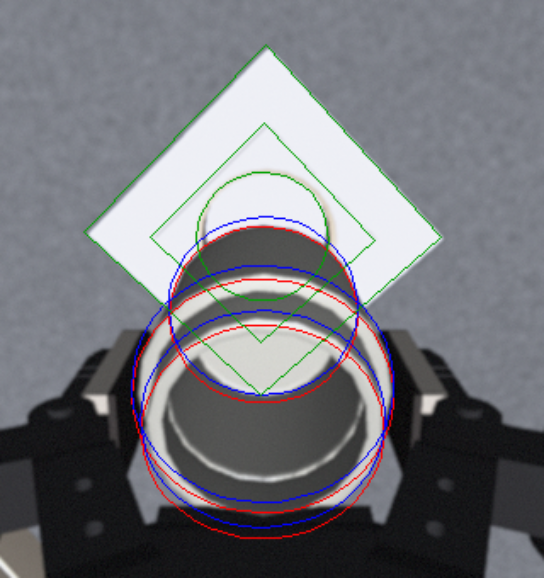

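```bash
python3 -m crank '{"slide":[[0,0,0.03],[0,0,0.06],[0,0,0.085],[0,0,0.1],[0,0,0.106],[0,0,0.112],[0,0,0.118],[0,0,0.122]],"roll":[0,0,0,0,0,0,0,0],"grip":[0.04,0.04,0.04,0.04,0.04,0.04,0.04,0.04]}' 40
```

```text
time_s: 7.65
position: [0.4834, -0.32, 0.0534]
tool_rot: [[-0.901, 0.435, 0.001], [0.435, 0.901, -0.001], [-0.001, -0.0, -1.0]]
ft_force: [0.5, -0.0, -1.1]
grip_width: 0.0597
```

```bash
python3 -m crank '{"slide":[[0,0,0.003],[0,0,0.006],[0,0,0.008],[0,0,0.009],[0,0,0.01],[0,0,0.01],[0,0,0.01],[0,0,0.01]],"roll":[0,0,0,0,0,0,0,0],"grip":[0.04,0.04,0.04,0.04,0.04,0.04,0.04,0.04]}' 40
```

```text
time_s: 8.45
position: [0.4833, -0.32, 0.0455]
tool_rot: [[-0.901, 0.435, 0.001], [0.435, 0.901, -0.001], [-0.001, -0.001, -1.0]]
ft_force: [-6.2, 4.9, 17.9]
grip_width: 0.0595
```

```bash
python3 -m crank '{"slide":[[0,0,-0.001],[0,0,-0.001],[0,0,-0.001],[0,0,-0.001],[0,0,-0.02],[0,0,-0.06],[0,0,-0.1],[0,0,-0.14]],"roll":[0,0,0,0,0,0,0,0],"grip":[0.085,0.085,0.085,0.085,0.085,0.085,0.085,0.085]}' 40
python3 - <<'E'
from h import *
p=get_image('wrist');save(p,'e_wrist');q=get_image('side');save(q,'e_side')
s=observe();P=s['position'];print(P)
for pp in (p,q):
  for d in silhouettes('canister',pp):
    if d['confidence']>.4:print(d['box'],d['confidence'])
print(tool(.5994-P[0],-.078-P[1],.2-P[2]))
E
```

```text
time_s: 9.25
position: [0.4831, -0.3198, 0.1847]
tool_rot: [[-0.901, 0.435, -0.0], [0.435, 0.901, 0.0], [0.001, 0.0, -1.0]]
ft_force: [0.2, -0.1, -0.4]
grip_width: 0.0851
[ 0.48479435 -0.32134803  0.18870586]
[276.4, 200.3, 73.9, 82.7] 0.69
[413.9, 304.9, 44.5, 51.5] 0.82
[226.5, 185.4, 28.6, 41.1] 0.65
[248.2, 149.6, 27.2, 38.6] 0.62
[ 0.00257111  0.26896772 -0.01140308]
```

View pics/e_wrist.png

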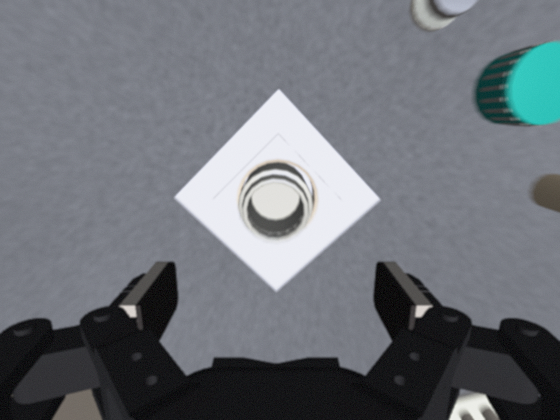

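View pics/e_side.png

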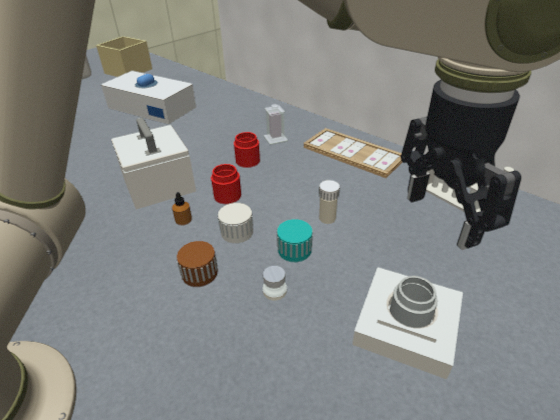

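```bash
python3 -m crank '{"slide":[[0,0.045,-0.01],[0,0.09,-0.02],[0,0.135,-0.025],[0,0.18,-0.025],[0,0.22,-0.025],[0,0.25,-0.025],[0.001,0.2685,-0.025],[0.001,0.2685,-0.025]],"roll":[0,0,0,0,0,0,0,0],"grip":[0.085,0.085,0.085,0.085,0.085,0.085,0.085,0.085]}' 40
python3 - <<'E'
from h import *
p=get_image('wrist');save(p,'f_wrist')
s=observe();P=s['position'];print(P)
for d in silhouettes('vial',p):
    print(d['box'],d['confidence'],fit('vial',[(p,d['pixels'].astype(float))],(.599,-.078)))
for d in silhouettes('lid',p):
    print(d['box'],d['confidence'],fit('lid',[(p,d['pixels'].astype(float))],ray(p,*d['box'][:2],.03)))
E
```

```text
time_s: 10.25
position: [0.5992, -0.0755, 0.2064]
tool_rot: [[-0.902, 0.432, -0.003], [0.432, 0.902, 0.001], [0.003, -0.0, -1.0]]
ft_force: [-0.3, -0.9, 0.1]
grip_width: 0.085
[ 0.59884294 -0.07692993  0.2065831 ]
[273.6, 198.7, 43.1, 59.0] 0.89 (array([ 0.60137473, -0.0768784 ]), np.float64(0.04980024499996916))
[311.6, 18.1, 74.1, 36.1] 0.91 (array([0.45457688, 0.02695738]), np.float64(0.022627757509835034))
[209.1, 88.8, 73.4, 69.3] 0.9 (array([ 0.49254091, -0.08742725]), np.float64(0.03882120346744622))
```

View pics/f_wrist.png

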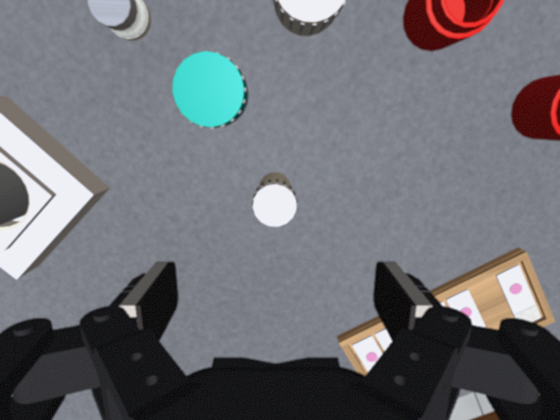

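```bash
python3 -m crank '{"slide":[[-0.001,0,0.04],[-0.001,0,0.08],[-0.001,0,0.11],[-0.001,0,0.135],[-0.001,0,0.151],[-0.001,0,0.151],[-0.001,0,0.151],[-0.001,0,0.151]],"roll":[0,0,0,0,0,0,0,0],"grip":[0.085,0.085,0.085,0.085,0.085,0.085,0.085,0.025]}' 40
python3 -m crank '{"slide":[[0,0,0],[0,0,0],[0,0,0],[0,0,0],[0,0,0],[0,0,0],[0,0,0],[0,0,0]],"roll":[0,0,0,0,0,0,0,0],"grip":[0.025,0.025,0.025,0.025,0.025,0.025,0.025,0.025]}' 40
```

```text
time_s: 11.2
position: [0.6004, -0.0788, 0.0585]
tool_rot: [[-0.9, 0.435, 0.002], [0.435, 0.9, -0.001], [-0.002, 0.0, -1.0]]
ft_force: [0.7, 0.1, 0.5]
grip_width: 0.0723
time_s: 12.0
position: [0.6004, -0.0782, 0.0581]
tool_rot: [[-0.901, 0.435, 0.001], [0.435, 0.901, -0.0], [-0.001, 0.0, -1.0]]
ft_force: [-0.3, 0.2, 5.5]
grip_width: 0.0357
```

```bash
python3 -m crank '{"slide":[[0,0,-0.01],[0,0,-0.03],[0,0,-0.055],[0,0,-0.085],[0,0,-0.115],[0,0,-0.135],[0,-0.015,-0.14],[0,-0.04,-0.14]],"roll":[0,0,0,0,0,0,0,0],"grip":[0.025,0.025,0.025,0.025,0.025,0.025,0.025,0.025]}' 40
python3 -m crank '{"slide":[[0,-0.035,0],[0,-0.07,0],[0,-0.105,0],[0,-0.14,0],[0,-0.175,0],[0,-0.205,0],[0,-0.2255,0],[0,-0.2285,0]],"roll":[0,0,0,0,0,0,0,0],"grip":[0.025,0.025,0.025,0.025,0.025,0.025,0.025,0.025]}' 40
python3 - <<'E'
from h import *
p=get_image('wrist');q=get_image('side');save(q,'g_side')
s=observe();P=s['position'];print(P)
f=p['frame'].copy()
c=P[:2]
for r,z in((.0185,.08),(.017,0)):
    cv2.polylines(f,[np.round(proj(p,circ(r,z)+[*c,P[2]-.058])).astype(np.int32)],True,(255,0,0))
for r,z in((.025,.084),(.03,.07),(.0215,.084)):
    cv2.polylines(f,[np.round(proj(p,circ(r,z)+[.4833,-.32,0])).astype(np.int32)],True,(0,160,0))
cv2.imwrite('pics/g.png',cv2.resize(f[60:400,120:440,::-1],None,fx=1.7,fy=1.7))
E
```

```text
time_s: 12.8
position: [0.5823, -0.1144, 0.1978]
tool_rot: [[-0.901, 0.433, 0.001], [0.433, 0.901, -0.0], [-0.001, -0.0, -1.0]]
ft_force: [-0.5, 0.2, -1.3]
grip_width: 0.0357
time_s: 13.6
position: [0.4812, -0.3222, 0.1962]
tool_rot: [[-0.899, 0.438, -0.002], [0.438, 0.899, 0.001], [0.002, 0.0, -1.0]]
ft_force: [0.6, -0.2, -1.0]
grip_width: 0.0357
[ 0.48244676 -0.32026994  0.1965819 ]
```

View pics/g.png

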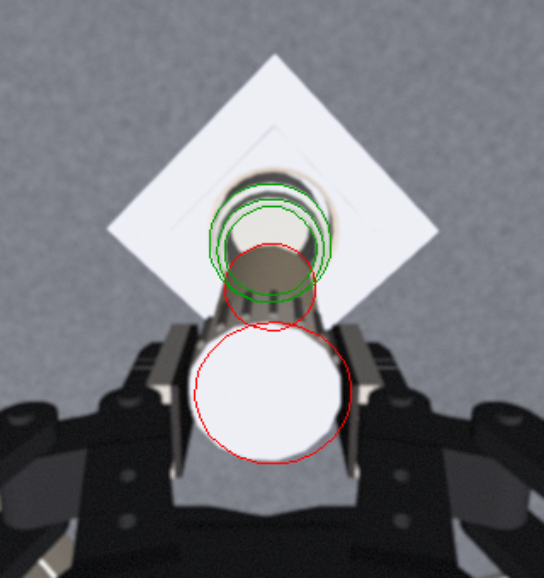

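View pics/g_side.png

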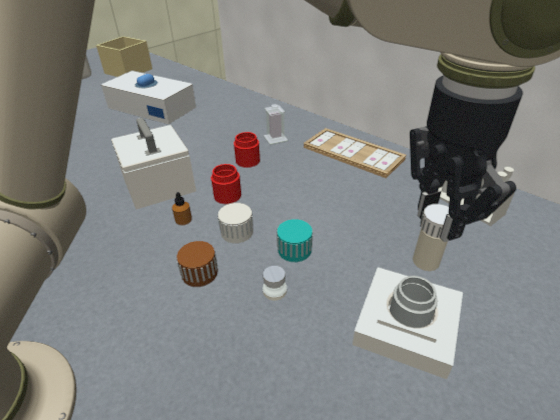

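Run:
```python
from h import *
p=get_image('wrist')
s=observe();P=s['position'];print(P)
f=p['frame'].copy()
c=P[:2]
for r,z in((.0185,.08),(.017,0)):
    cv2.polylines(f,[np.round(proj(p,circ(r,z)+[*c,P[2]-.058])).astype(np.int32)],True,(255,0,0))
for r,z in((.025,.084),(.03,.07),(.0215,.084)):
    cv2.polylines(f,[np.round(proj(p,circ(r,z)+[.4833,-.32,0])).astype(np.int32)],True,(0,160,0))
cv2.imwrite('pics/g2.png',cv2.resize(f[60:360,140:420,::-1],None,fx=2,fy=2))
```

```text
[ 0.48290331 -0.31960933  0.1967845 ]
```

View pics/g2.png

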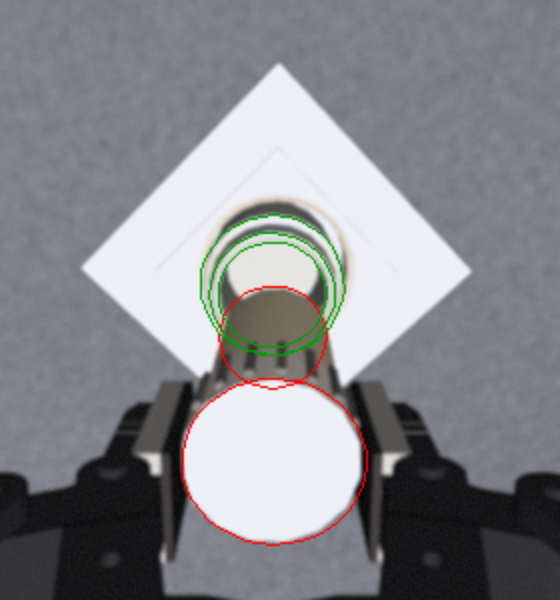

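```bash
python3 -m crank '{"slide":[[0,0,0.015],[0,0,0.03],[0,0,0.045],[0,0,0.06],[0,0,0.075],[0,0,0.085],[0,0,0.092],[0,0,0.098]],"roll":[0,0,0,0,0,0,0,0],"grip":[0.025,0.025,0.025,0.025,0.025,0.025,0.025,0.025]}' 40
python3 -m crank '{"slide":[[0,0,0.002],[0,0,0.004],[0,0,0.006],[0,0,0.008],[0,0,0.0095],[0,0,0.0105],[0,0,0.0105],[0,0,0.0105]],"roll":[0,0,0,0,0,0,0,0],"grip":[0.025,0.025,0.025,0.025,0.025,0.025,0.025,0.025]}' 40
```

```text
time_s: 14.55
position: [0.4835, -0.3196, 0.0991]
tool_rot: [[-0.901, 0.434, 0.0], [0.434, 0.901, -0.0], [-0.0, -0.0, -1.0]]
ft_force: [-0.4, -0.2, 0.0]
grip_width: 0.0357
time_s: 15.35
position: [0.4833, -0.32, 0.0889]
tool_rot: [[-0.901, 0.435, 0.0], [0.435, 0.901, -0.0], [-0.0, -0.0, -1.0]]
ft_force: [0.6, 0.3, -1.1]
grip_width: 0.0355
```

```bash
python3 -m crank '{"slide":[[0,0,0.0005],[0,0,0.001],[0,0,0.0015],[0,0,0.002],[0,0,0.002],[0,0,0.002],[0,0,0.002],[0,0,0.002]],"roll":[0,0,0,0,0,0,0,0],"grip":[0.025,0.025,0.025,0.025,0.025,0.025,0.025,0.025]}' 40
```

```text
time_s: 16.15
position: [0.4837, -0.3202, 0.088]
tool_rot: [[-0.901, 0.435, 0.002], [0.435, 0.901, -0.001], [-0.002, -0.001, -1.0]]
ft_force: [-0.4, 1.7, 8.4]
grip_width: 0.0357
```

```bash
python3 -m crank '{"slide":[[0,0,-0.001],[0,0,-0.001],[0,0,-0.001],[0,0,-0.001],[0,0,-0.02],[0,0,-0.06],[0,0,-0.09],[0,0,-0.12]],"roll":[0,0,0,0,0,0,0,0],"grip":[0.06,0.085,0.085,0.085,0.085,0.085,0.085,0.085]}' 40
python3 - <<'E'
from h import *
p=get_image('wrist');save(p,'i_wrist')
a=get_image('scene')
cv2.imwrite('pics/i_scene.png',cv2.resize(a['frame'][60:160,140:290,::-1],None,fx=5,fy=5))
s=observe();print(s['position'])
E
```

```text
time_s: 16.95
position: [0.4832, -0.3199, 0.2081]
tool_rot: [[-0.901, 0.435, 0.0], [0.435, 0.901, -0.0], [-0.0, -0.0, -1.0]]
ft_force: [0.5, 0.2, -0.2]
grip_width: 0.0847
[ 0.48431649 -0.32091509  0.21085155]
```

View pics/i_wrist.png

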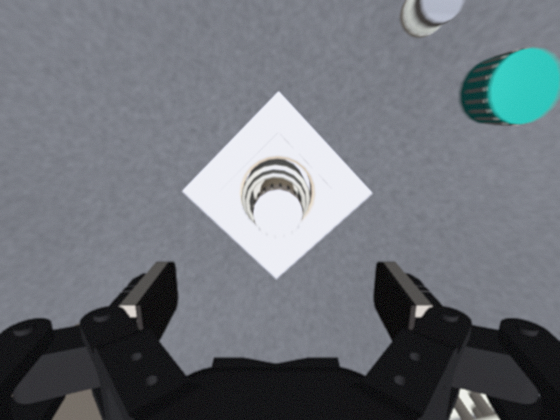

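View pics/i_scene.png

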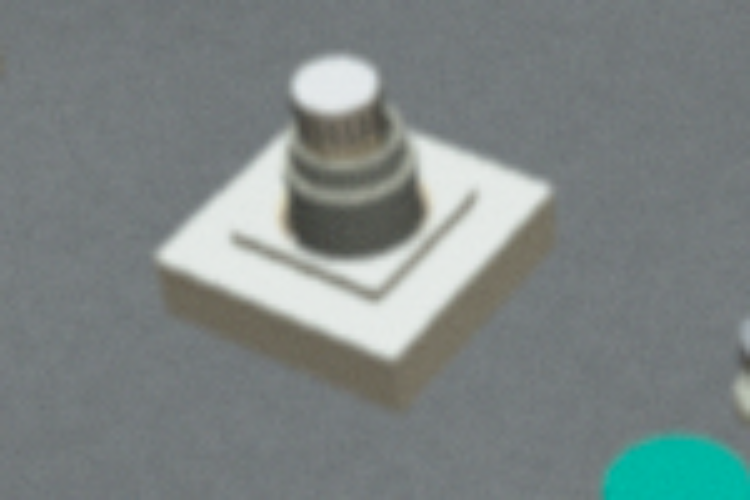

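Run:
```python
from h import *
p=get_image('wrist');a=get_image('scene')
for k,pp,(y0,y1,x0,x1) in(('w',p,(130,250,200,350)),('s',a,(60,160,140,290))):
    f=pp['frame'].copy();f=cv2.resize(f[y0:y1,x0:x1],None,fx=5,fy=5,interpolation=cv2.INTER_CUBIC)
    for r,z,c in((.0185,.11,(255,0,0)),(.0185,.088,(255,0,0)),(.025,.084,(0,160,0)),(.03,.07,(0,160,0))):
        q=(proj(pp,circ(r,z)+[.4833,-.32,0])+.5-[x0,y0])*5
        cv2.polylines(f,[np.round(q).astype(np.int32)],True,c)
    cv2.imwrite(f'pics/j_{k}.png',f[:,:,::-1])
```

```text
(no output)
```

View pics/j_w.png

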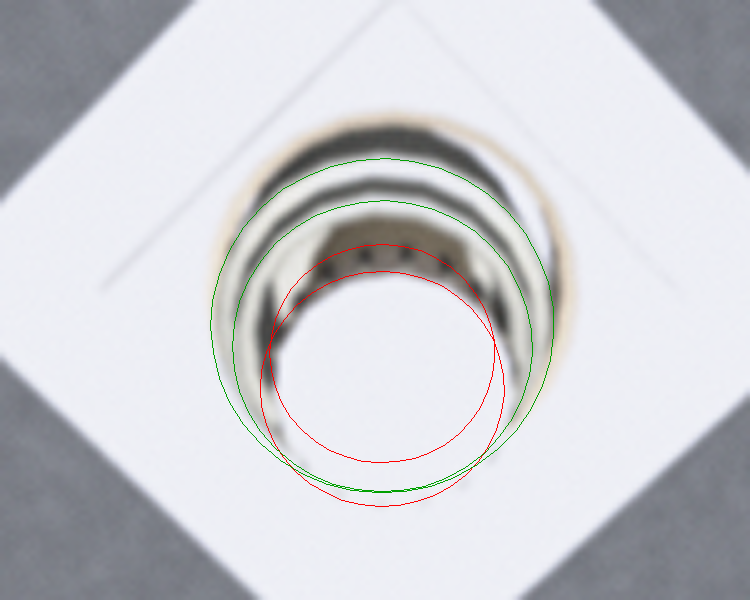

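View pics/j_s.png

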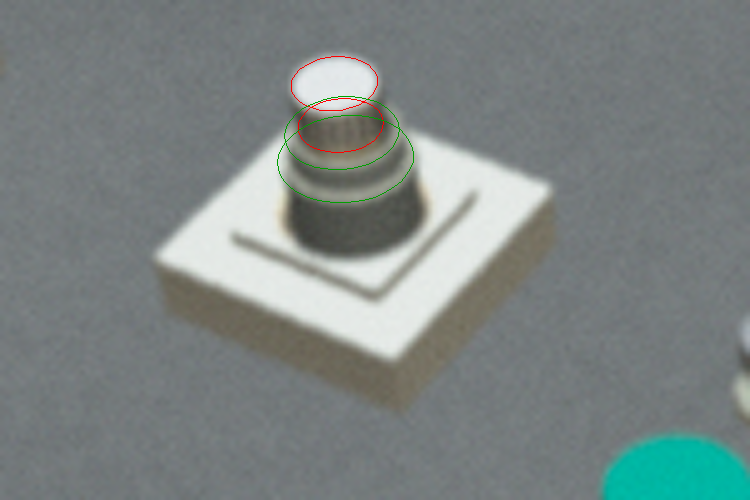

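```bash
python3 -m crank '{"slide":[[0.022,0.037,0],[0.044,0.075,0],[0.067,0.112,0],[0.089,0.15,0],[0.111,0.187,0],[0.133,0.224,0],[0.155,0.262,0],[0.1775,0.299,0]],"roll":[0,0,0,0,0,0,0,0],"grip":[0.085,0.085,0.085,0.085,0.085,0.085,0.085,0.085]}' 40
python3 - <<'E'
from h import *
get_image('scene');get_image('scene')
p=get_image('wrist');save(p,'k_wrist')
s=observe();P=s['position'];print(P)
for d in silhouettes('lid',p):
    x,e=fit('lid',[(p,d['pixels'].astype(float))],ray(p,*d['box'][:2],.03))
    print(d['box'],d['confidence'],x,e,tool(x[0]-P[0],x[1]-P[1],0))
E
```

```text
time_s: 17.95
position: [0.4524, 0.0282, 0.2055]
tool_rot: [[-0.9, 0.435, -0.003], [0.435, 0.9, 0.001], [0.003, -0.001, -1.0]]
ft_force: [1.2, 0.3, 0.4]
grip_width: 0.085
[0.45243654 0.02851808 0.20570234]
[189.7, 96.7, 78.5, 79.7] 0.78 [ 0.34148377 -0.00381312] 0.023223507730111614 [ 0.08601748 -0.07718012  0.00021809]
[275.0, 191.0, 67.4, 73.8] 0.72 [0.45417271 0.02703737] 0.02446347030767637 [-2.20608043e-03 -5.83085472e-04 -3.76450457e-06]
[189.6, 269.2, 60.9, 72.1] 0.57 [ 0.49180677 -0.08666225] 0.23469634081128576 [-8.53555157e-02 -8.67810418e-02 -9.98181976e-05]
```

View pics/k_wrist.png

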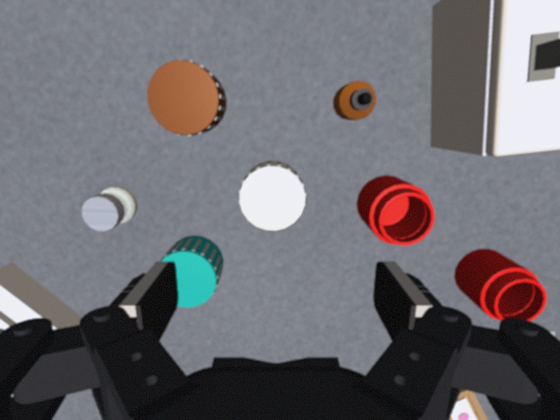

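```bash
python3 -m crank '{"slide":[[-0.002,0,0.045],[-0.002,0,0.09],[-0.002,0,0.135],[-0.002,0,0.17],[-0.002,0,0.192],[-0.002,0,0.192],[-0.002,0,0.192],[-0.002,0,0.192]],"roll":[0,0,0,0,0,0,0,0],"grip":[0.085,0.085,0.085,0.085,0.085,0.085,0.085,0.045]}' 40
python3 -m crank '{"slide":[[0,0,0],[0,0,0],[0,0,0],[0,0,0],[0,0,0],[0,0,0],[0,0,0],[0,0,0]],"roll":[0,0,0,0,0,0,0,0],"grip":[0.045,0.045,0.045,0.045,0.045,0.045,0.045,0.045]}' 40
```

```text
time_s: 18.95
position: [0.4559, 0.025, 0.0159]
tool_rot: [[-0.9, 0.435, 0.002], [0.435, 0.9, -0.0], [-0.002, 0.0, -1.0]]
ft_force: [-0.5, -0.6, -0.5]
grip_width: 0.0726
time_s: 19.75
position: [0.4559, 0.0253, 0.0164]
tool_rot: [[-0.9, 0.435, 0.003], [0.435, 0.9, -0.001], [-0.003, 0.0, -1.0]]
ft_force: [-2.6, -0.1, 7.8]
grip_width: 0.0614
```

```bash
python3 -m crank '{"slide":[[0,0,-0.02],[0,0,-0.05],[0,0,-0.09],[0,0,-0.125],[0,0,-0.15],[-0.01,-0.017,-0.155],[-0.03,-0.05,-0.155],[-0.05,-0.086,-0.155]],"roll":[0,0,0,0,0,0,0,0],"grip":[0.045,0.045,0.045,0.045,0.045,0.045,0.045,0.045]}' 40
python3 -m crank '{"slide":[[-0.02,-0.035,0],[-0.04,-0.07,0],[-0.06,-0.105,0],[-0.08,-0.14,0],[-0.1,-0.175,0],[-0.115,-0.2,0],[-0.1235,-0.2126,0],[-0.1235,-0.2126,0]],"roll":[0,0,0,0,0,0,0,0],"grip":[0.045,0.045,0.045,0.045,0.045,0.045,0.045,0.045]}' 40
python3 - <<'E'
from h import *
get_image('scene');a=get_image('side')
p=get_image('wrist')
s=observe();P=s['position'];print(P,s['tool_rot'][:2,0])
for d in silhouettes('lid',p)[:2]:
    x,e=fit('lid',[(p,d['pixels'].astype(float))],P[:2],z=P[2]-.0164)
    print(d['box'],d['confidence'],x,e,tool(x[0]-P[0],x[1]-P[1],0))
f=p['frame'].copy()
for r,z in((.031,.048),(.031,0)):
  cv2.polylines(f,[np.round(proj(p,circ(r,z)+[*P[:2],P[2]-.0164])).astype(np.int32)],True,(255,0,0))
for r,z in((.0185,.11),(.025,.084),(.03,.07)):
    cv2.polylines(f,[np.round(proj(p,circ(r,z)+[.4822,-.319,0])).astype(np.int32)],True,(0,160,0))
cv2.imwrite('pics/l.png',cv2.resize(f[60:400,120:440,::-1],None,fx=1.7,fy=1.7))
save(a,'l_side')
E
```

```text
time_s: 20.55
position: [0.4629, -0.0743, 0.1712]
tool_rot: [[-0.901, 0.433, 0.003], [0.433, 0.901, -0.001], [-0.003, 0.0, -1.0]]
ft_force: [0.6, -0.3, -0.2]
grip_width: 0.0615
time_s: 21.35
position: [0.4816, -0.3198, 0.1701]
tool_rot: [[-0.9, 0.436, 0.001], [0.436, 0.9, -0.001], [-0.001, -0.0, -1.0]]
ft_force: [0.9, 0.9, -0.4]
grip_width: 0.0612
[ 0.4816259  -0.31729868  0.17012312] [-0.90098976  0.43384031]
[517.5, 84.9, 77.5, 85.8] 0.94 [ 0.4816259  -0.31729868] 1.0 [0. 0. 0.]
[276.4, 275.0, 167.3, 175.7] 0.7 [ 0.47833527 -0.31565103] 0.04529500738049963 [3.67962233e-03 5.80211657e-05 2.37333811e-07]
```

View pics/l.png

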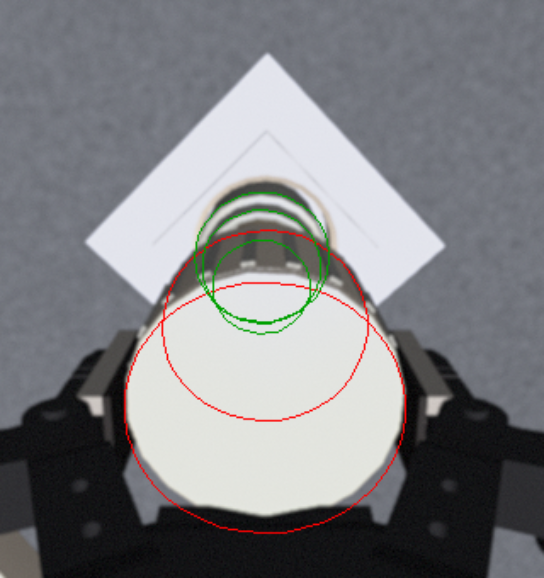

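View pics/l_side.png

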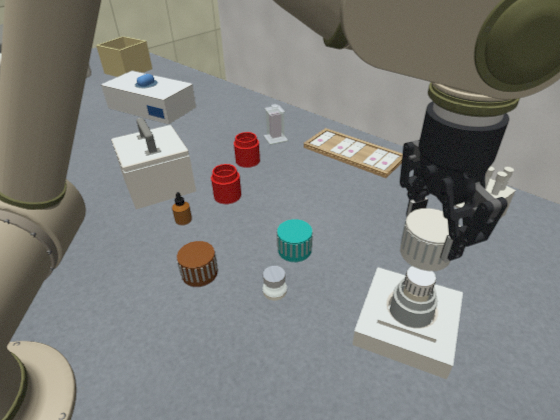

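Run:
```python
from h import *
p=get_image('wrist')
s=observe();P=s['position'];print(P)
for d in silhouettes('lid',p):
  if d['box'][0]<400:
    x,e=fit('lid',[(p,d['pixels'].astype(float))],P[:2],z=P[2]-.0164)
    print(d['box'],d['confidence'],x,e,tool(x[0]-P[0],x[1]-P[1],0))
print(tool(.4849-P[0],-.3203-P[1],0))
```

```text
[ 0.48175272 -0.31734895  0.17017397]
[276.9, 275.9, 165.0, 175.9] 0.6 [ 0.47884197 -0.31538997] 0.05031192024822273 [ 3.47230115e-03  5.03154638e-04 -3.50616220e-07]
[-4.11560776e-03 -1.29454347e-03  3.66279091e-07]
```

```bash
python3 -m crank '{"slide":[[-0.004,-0.001,0],[-0.004,-0.001,0.01],[-0.004,-0.001,0.025],[-0.004,-0.001,0.04],[-0.004,-0.001,0.05],[-0.004,-0.001,0.057],[-0.004,-0.001,0.062],[-0.004,-0.001,0.062]],"roll":[0,0,0,0,0,0,0,0],"grip":[0.045,0.045,0.045,0.045,0.045,0.045,0.045,0.045]}' 40
python3 - <<'E'
from h import *
for k,c in(('scene',(30,180,130,330)),('side',(180,380,330,530))):
    p=get_image(k);save
    cv2.imwrite(f'pics/m_{k}.png',cv2.resize(p['frame'][c[0]:c[1],c[2]:c[3],::-1],None,fx=3,fy=3))
s=observe();print(s['position'],s['ft_force'])
E
```

```text
time_s: 22.45
position: [0.4847, -0.3212, 0.1074]
tool_rot: [[-0.901, 0.435, -0.001], [0.435, 0.901, 0.001], [0.001, 0.0, -1.0]]
ft_force: [0.3, 0.5, -0.0]
grip_width: 0.0613
[ 0.48498025 -0.32152287  0.10819564] [-0.8422516   0.26466076  0.40984326]
```

View pics/m_scene.png

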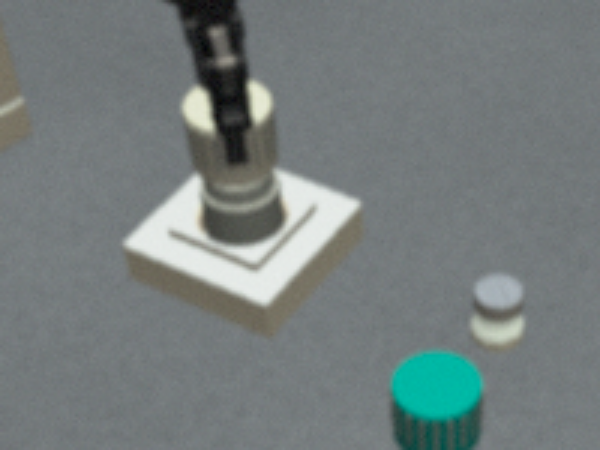

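View pics/m_side.png

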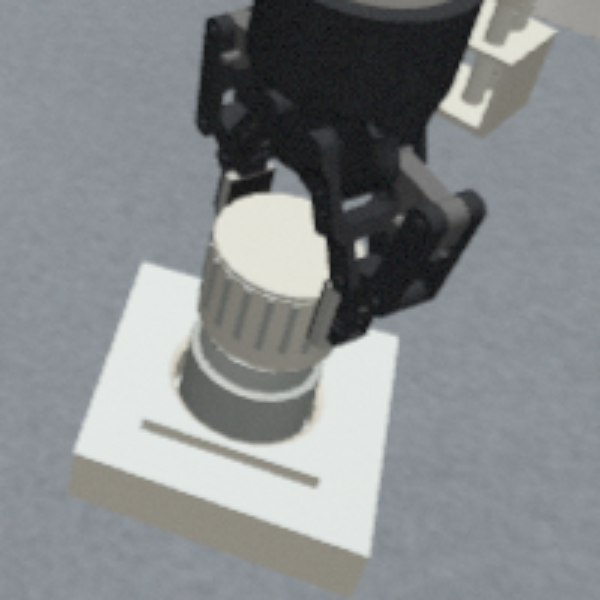

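Run:
```python
from h import *
s=observe();P=s['position']
for k in('scene','side'):
    p=get_image(k)
    u,v=proj(p,np.array([[.483,-.32,.1]]))[0]
    d=pick('lid',p,u,v,25); l=None
    if d is not None:
        l=fit('lid',[(p,d['pixels'].astype(float))],(.482,-.319),z=P[2]-.0164); print(k,'lid',l,d['confidence'])
    u,v=proj(p,np.array([[.483,-.32,.065]]))[0]
    d=pick('canister',p,u,v,25)
    if d is not None: print('can',d['box'],d['confidence'])
    x0,y0=int(u)-40,int(v)-55
    f=cv2.resize(p['frame'][y0:y0+90,x0:x0+80],None,fx=6,fy=6,interpolation=cv2.INTER_CUBIC)
    for r,z,c in((.03,.07,(0,160,0)),(.03,.045,(0,160,0)),(.031,P[2]-.0164,(255,0,0)),(.031,P[2]-.0164+.048,(255,0,0))):
        q=(proj(p,circ(r,z)+[.482,-.319,0])+.5-[x0,y0])*6
        cv2.polylines(f,[np.round(q).astype(np.int32)],True,c)
    cv2.imwrite(f'pics/n_{k}.png',f[:,:,::-1])
```

```text
scene lid (array([ 0.48096404, -0.32096483]), np.float64(0.41739334159280794)) 0.55
can [208.9, 99.3, 30.2, 27.0] 0.61
side lid (array([ 0.48193081, -0.31974252]), np.float64(0.2090986643917785)) 0.64
can [413.3, 310.9, 49.2, 36.2] 0.55
```

View pics/n_scene.png

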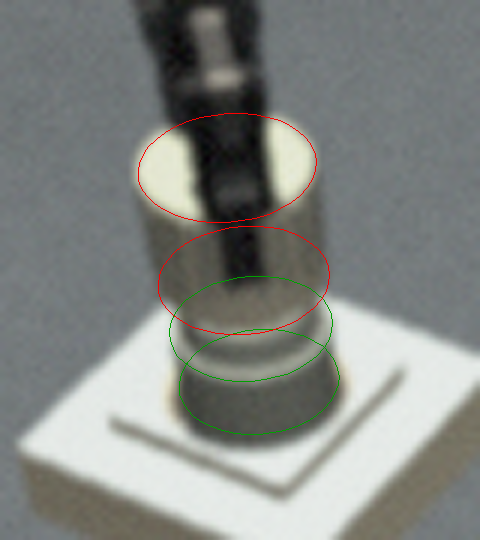

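View pics/n_side.png

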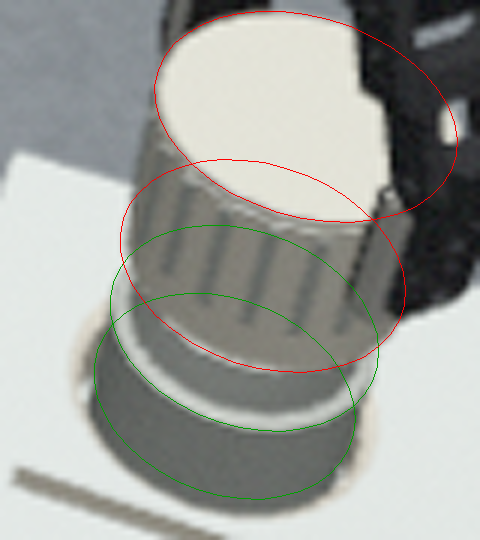

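```bash
python3 -m crank '{"slide":[[0.001,0,0],[0.001,0,0.003],[0.001,0,0.006],[0.001,0,0.009],[0.001,0,0.012],[0.001,0,0.015],[0.001,0,0.017],[0.001,0,0.017]],"roll":[0,0,0,0,0,0,0,0],"grip":[0.045,0.045,0.045,0.045,0.045,0.045,0.045,0.045]}' 40
```

```text
time_s: 23.65
position: [0.4838, -0.3209, 0.0905]
tool_rot: [[-0.901, 0.435, -0.0], [0.435, 0.901, 0.0], [0.001, 0.0, -1.0]]
ft_force: [-0.4, 0.6, -0.8]
grip_width: 0.0612
```

Mouth now is about 74 mm up, already over the neck with no force. Going on down to the shoulder.

```bash
python3 -m crank '{"slide":[[0,0,0.0015],[0,0,0.003],[0,0,0.0045],[0,0,0.0055],[0,0,0.006],[0,0,0.006],[0,0,0.006],[0,0,0.006]],"roll":[0,0,0,0,0,0,0,0],"grip":[0.045,0.045,0.045,0.045,0.045,0.045,0.045,0.045]}' 40
```

```text
time_s: 24.45
position: [0.4841, -0.321, 0.0864]
tool_rot: [[-0.901, 0.435, 0.001], [0.435, 0.901, -0.001], [-0.002, -0.001, -1.0]]
ft_force: [-3.8, 3.0, 12.3]
grip_width: 0.0609
```

```bash
python3 -m crank '{"slide":[[0,0,-0.0005],[0,0,-0.0005],[0,0,-0.0005],[0,0,-0.0005],[0,0,-0.02],[0,0,-0.06],[0,0,-0.1],[0,0,-0.14]],"roll":[0,0,0,0,0,0,0,0],"grip":[0.085,0.085,0.085,0.085,0.085,0.085,0.085,0.085]}' 40
python3 - <<'E'
from h import *
s=observe();P=s['position'];print(P,s['q'])
for k in('scene','side'):
    p=get_image(k)
    u,v=proj(p,np.array([[.483,-.32,.09]]))[0]
    d=pick('lid',p,u,v,25)
    if d is not None:
        l=fit('lid',[(p,d['pixels'].astype(float))],(.482,-.319),z=.07); print(k,'lid',l,d['confidence'])
    x0,y0=int(u)-40,int(v)-45
    f=cv2.resize(p['frame'][y0:y0+90,x0:x0+80],None,fx=6,fy=6,interpolation=cv2.INTER_CUBIC)
    for r,z,c in((.03,.07,(0,160,0)),(.03,.045,(0,160,0)),(.031,.07,(255,0,0)),(.031,.118,(255,0,0))):
        q=(proj(p,circ(r,z)+[.482,-.319,0])+.5-[x0,y0])*6
        cv2.polylines(f,[np.round(q).astype(np.int32)],True,c)
    cv2.imwrite(f'pics/o_{k}.png',f[:,:,::-1])
E
```

```text
time_s: 25.25
position: [0.4837, -0.3208, 0.2263]
tool_rot: [[-0.901, 0.435, -0.0], [0.435, 0.901, 0.0], [0.0, 0.0, -1.0]]
ft_force: [-0.2, 1.0, 0.8]
grip_width: 0.085
[ 0.48371036 -0.32075413  0.22625974] [-4.52292927e+01  2.50986199e+01  6.98247477e+01  6.66128361e-04
  8.51022360e+01 -1.09456557e+02]
scene lid (array([ 0.47920956, -0.3214262 ]), np.float64(0.05854430379746833)) 0.66
side lid (array([ 0.48163536, -0.31962954]), np.float64(0.04043875719445034)) 0.8
```

View pics/o_scene.png

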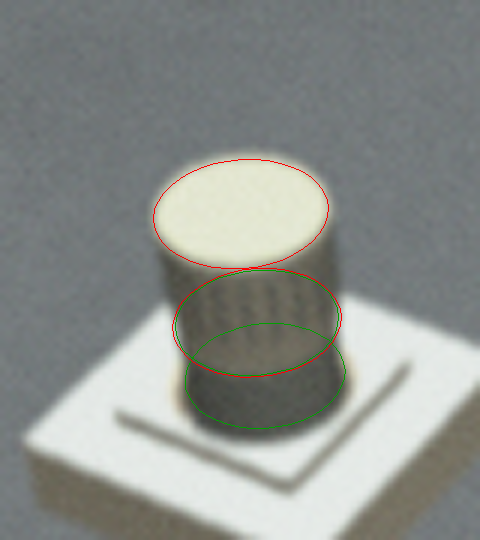

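View pics/o_side.png

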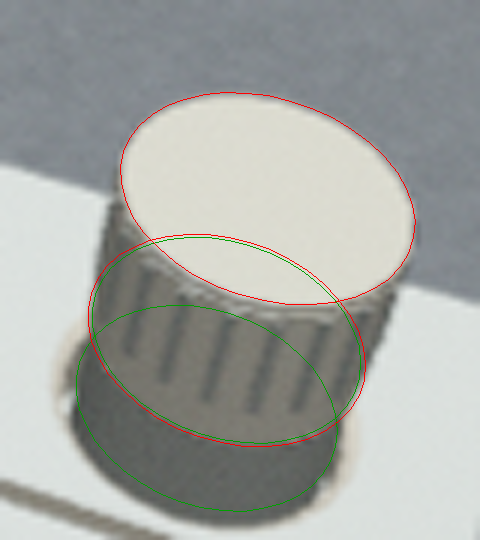

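```bash
python3 -m crank '{"slide":[[0.02,0.035,-0.01],[0.042,0.073,-0.02],[0.064,0.112,-0.02],[0.086,0.15,-0.02],[0.108,0.19,-0.02],[0.13,0.228,-0.02],[0.15,0.263,-0.02],[0.17,0.298,-0.02]],"roll":[0.1,0.2,0.3,0.4,0.5,0.6,0.7,0.8],"grip":[0.085,0.085,0.085,0.085,0.085,0.085,0.085,0.085]}' 40
python3 - <<'E'
from h import *
s=observe();P=s['position'];y=s['tool_rot'][:,1]
print(P,y,tool(.443-P[0],.2758-P[1],.25-P[2]),np.arctan2(y[1],y[0])+.34)
E
```

```text
time_s: 26.25
position: [0.4594, 0.0231, 0.2434]
tool_rot: [[-0.312, 0.95, -0.003], [0.95, 0.312, 0.001], [0.002, -0.003, -1.0]]
ft_force: [0.9, -0.6, -0.2]
grip_width: 0.0857
[0.45941066 0.02308729 0.24335874] [ 0.95023699  0.31151757 -0.00254333] [ 0.24526011  0.06311354 -0.00642575] 0.6567907118766418
```

```bash
python3 -m crank '{"slide":[[0.035,0.009,-0.005],[0.075,0.019,-0.005],[0.115,0.03,-0.005],[0.155,0.04,-0.005],[0.19,0.049,-0.005],[0.22,0.057,-0.005],[0.24,0.062,-0.005],[0.245,0.063,-0.005]],"roll":[0.1,0.2,0.3,0.4,0.5,0.6,0.657,0.657],"grip":[0.085,0.085,0.085,0.085,0.085,0.085,0.085,0.085]}' 40
python3 - <<'E'
from h import *
get_image('scene');a=get_image('scene');b=get_image('side');p=get_image('wrist');save(p,'q_wrist')
s=observe();P=s['position'];y=s['tool_rot'][:,1];print(P,np.arctan2(y[1],y[0]))
obs=[]
for n,pp in (('w',p),('b',b)):
    for d in silhouettes('cover',pp)[:1]:
        print(n,d['box'],d['confidence'],fit('cover',[(pp,d['pixels'].astype(float))],(.443,.2758),yaw=[-.34]))
E
```

```text
time_s: 27.05
position: [0.442, 0.2752, 0.2481]
tool_rot: [[0.328, 0.945, -0.003], [0.945, -0.328, -0.001], [-0.002, -0.003, -1.0]]
ft_force: [-0.1, 0.2, 0.2]
grip_width: 0.085
[0.44284368 0.27285032 0.24921598] -0.33559541018479283
w [276.6, 190.9, 150.5, 139.7] 0.56 (array([ 0.44468099,  0.27595575, -0.33432806]), np.float64(0.031445216005506205))
b [154.6, 161.2, 86.4, 93.0] 0.74 (array([ 0.44255507,  0.27520558, -0.33411675]), np.float64(0.03488703129760873))
```

View pics/q_wrist.png

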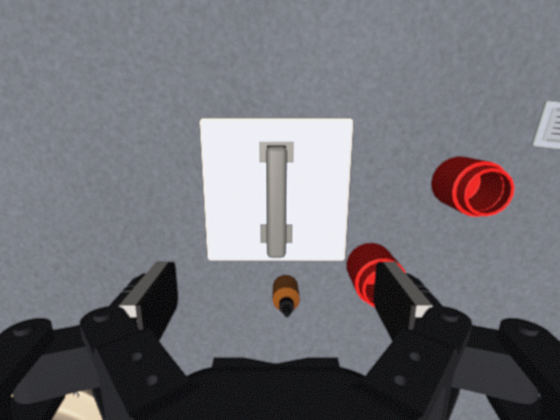

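```bash
python3 -m crank '{"slide":[[0.002,0,0.03],[0.002,0,0.06],[0.002,0,0.09],[0.002,0,0.115],[0.002,0,0.129],[0.002,0,0.129],[0.002,0,0.129],[0.002,0,0.129]],"roll":[0,0,0,0,0,0,0,0],"grip":[0.085,0.085,0.085,0.085,0.085,0.07,0.04,0.0]}' 80
python3 -m crank '{"slide":[[0,0,0],[0,0,0],[0,0,0],[0,0,0],[0,0,0],[0,0,0],[0,0,0],[0,0,0]],"roll":[0,0,0,0,0,0,0,0],"grip":[0,0,0,0,0,0,0,0]}' 80
```

```text
time_s: 28.15
position: [0.4441, 0.2755, 0.1219]
tool_rot: [[0.33, 0.944, 0.002], [0.944, -0.33, 0.001], [0.001, 0.002, -1.0]]
ft_force: [0.5, 0.1, 0.5]
grip_width: 0.0435
time_s: 28.95
position: [0.4439, 0.2756, 0.1217]
tool_rot: [[0.33, 0.944, 0.002], [0.944, -0.33, 0.0], [0.001, 0.002, -1.0]]
ft_force: [0.2, -1.2, 6.0]
grip_width: 0.0149
```

```bash
python3 -m crank '{"slide":[[0,0,-0.01],[0,0,-0.03],[0,0,-0.055],[0,0,-0.085],[0,0,-0.115],[0,0,-0.14],[-0.01,0.004,-0.155],[-0.03,0.012,-0.16]],"roll":[0,0,0,0,0,0,0,0],"grip":[0,0,0,0,0,0,0,0]}' 80
python3 - <<'E'
from h import *
b=get_image('side');save(b,'r_side')
s=observe();P=s['position'];y=s['tool_rot'][:,1]
print(P,y,s['ft_force'],s['wrist_torque'],tool(.4835-P[0],-.319-P[1],0))
E
```

```text
time_s: 29.75
position: [0.4449, 0.2438, 0.2829]
tool_rot: [[0.328, 0.945, 0.003], [0.945, -0.328, 0.001], [0.002, 0.002, -1.0]]
ft_force: [0.4, -1.2, -1.0]
grip_width: 0.0142
[0.44518285 0.24094428 0.28295693] [ 0.94401459 -0.32989213  0.00276444] [ 2.39968124 -0.70838504 -0.41201563] [-0.05905519 -0.17840134  0.05338661] [-0.5159571   0.22089316  0.00052881]
```

View pics/r_side.png

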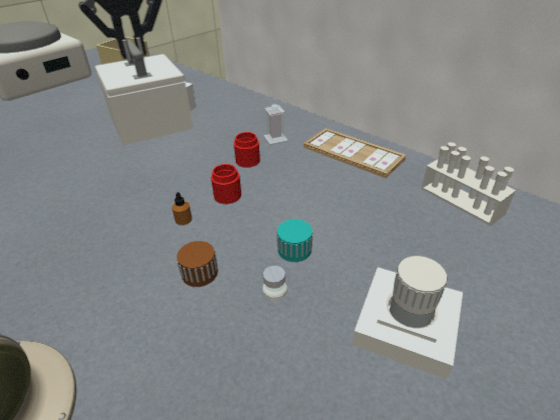

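```bash
python3 -m crank '{"slide":[[-0.025,0.011,0],[-0.06,0.026,0],[-0.098,0.042,0],[-0.136,0.058,0],[-0.174,0.074,0],[-0.212,0.091,0],[-0.25,0.107,0],[-0.28,0.12,0]],"roll":[-0.03,-0.08,-0.13,-0.18,-0.23,-0.28,-0.33,-0.36],"grip":[0,0,0,0,0,0,0,0]}' 80
python3 - <<'E'
from h import *
s=observe();P=s['position'];y=s['tool_rot'][:,1]
print(P,y,np.arctan2(y[1],y[0])-.32,tool(.4835-P[0],-.319-P[1],0))
E
```

```text
time_s: 30.6
position: [0.4655, -0.0625, 0.2811]
tool_rot: [[-0.025, 1.0, -0.0], [1.0, 0.025, -0.0], [-0.0, -0.0, -1.0]]
ft_force: [1.0, -0.5, -2.2]
grip_width: 0.0145
[ 0.46554176 -0.06253804  0.28108663] [ 9.99692852e-01  2.47818451e-02 -2.47431414e-04] -0.29521561689626685 [-2.56828238e-01  1.15971276e-02 -2.12244105e-06]
```

```bash
python3 -m crank '{"slide":[[-0.03,0.001,0],[-0.07,0.003,0],[-0.11,0.005,0],[-0.15,0.007,0],[-0.19,0.009,0],[-0.225,0.01,0],[-0.248,0.0115,0],[-0.257,0.0115,0]],"roll":[-0.04,-0.09,-0.14,-0.19,-0.24,-0.28,-0.295,-0.295],"grip":[0,0,0,0,0,0,0,0]}' 80
python3 - <<'E'
from h import *
get_image('scene');get_image('scene');a=get_image('scene');b=get_image('side');p=get_image('wrist')
save(a,'s_scene');save(b,'s_side');save(p,'s_wrist')
s=observe();P=s['position'];y=s['tool_rot'][:,1]
print(P,np.arctan2(y[1],y[0])-.32,s['ft_force'])
for n,pp in (('a',a),('b',b)):
    for d in silhouettes('cover',pp)[:1]:
        print(n,d['box'],d['confidence'],fit('cover',[(pp,d['pixels'].astype(float))],P[:2],z=P[2]-.1217,yaw=[.32]))
E
```

```text
time_s: 31.4
position: [0.4833, -0.319, 0.2804]
tool_rot: [[-0.312, 0.95, -0.001], [0.95, 0.312, 0.001], [0.001, -0.001, -1.0]]
ft_force: [-1.2, 0.8, -2.0]
grip_width: 0.0145
[ 0.48366227 -0.31591274  0.2811544 ] -0.00015028397521743564 [ 0.248383    1.01092384 -1.79201801]
b [436.7, 217.0, 150.2, 164.8] 0.84 (array([ 0.48273276, -0.31614849,  0.31945603]), np.float64(0.06458515941782184))
```

View pics/s_scene.png

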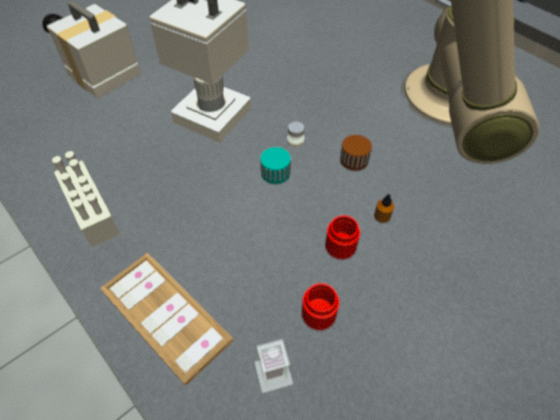

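View pics/s_side.png

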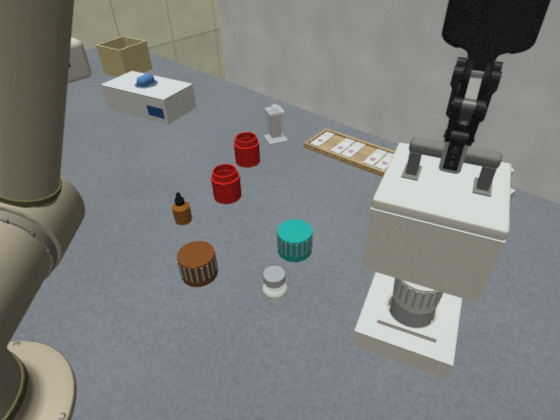

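Run:
```python
from h import *
s=observe();P=s['position'];print(P)
a=get_image('scene');b=get_image('side');s=observe();P=s['position'];print(P)
for k,pp,(y0,y1,x0,x1) in(('a',a,(0,145,140,270)),('b',b,(130,375,340,530))):
    sc=3 if k=='b' else 4
    f=cv2.resize(pp['frame'][y0:y1,x0:x1],None,fx=sc,fy=sc,interpolation=cv2.INTER_CUBIC)
    al=.32;Rm=np.array([[np.cos(al),-np.sin(al)],[np.sin(al),np.cos(al)]])
    for w,z,c,cen in((.13,P[2]-.1217,(255,0,0),P[:2]),(.13,P[2]-.1217+.104,(255,0,0),P[:2]),(.13,.034,(0,160,0),(.4835,-.319)),(.13,0,(0,160,0),(.4835,-.319)),(.08,.042,(0,160,0),(.4835,-.319))):
        q=np.array([[-1,-1],[1,-1],[1,1],[-1,1]])*w/2@Rm.T+cen
        q=(proj(pp,np.c_[q,np.full(4,z)])+.5-[x0,y0])*sc
        cv2.polylines(f,[np.round(q).astype(np.int32)],True,c)
    cv2.imwrite(f'pics/t_{k}.png',f[:,:,::-1])
```

```text
[ 0.4837137  -0.31603457  0.28123719]
[ 0.48369663 -0.31638733  0.2811225 ]
```

View pics/t_a.png

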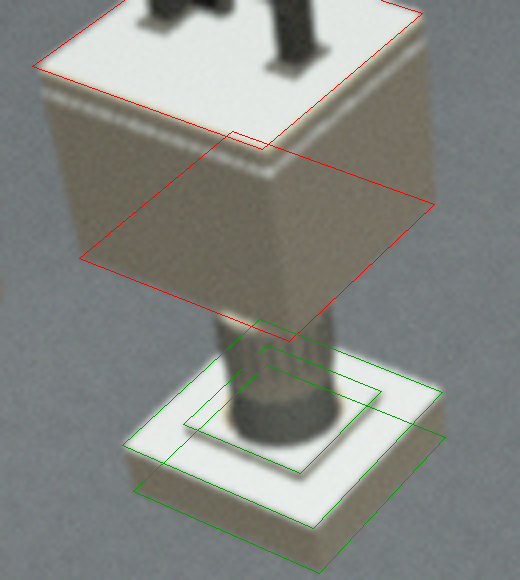

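View pics/t_b.png

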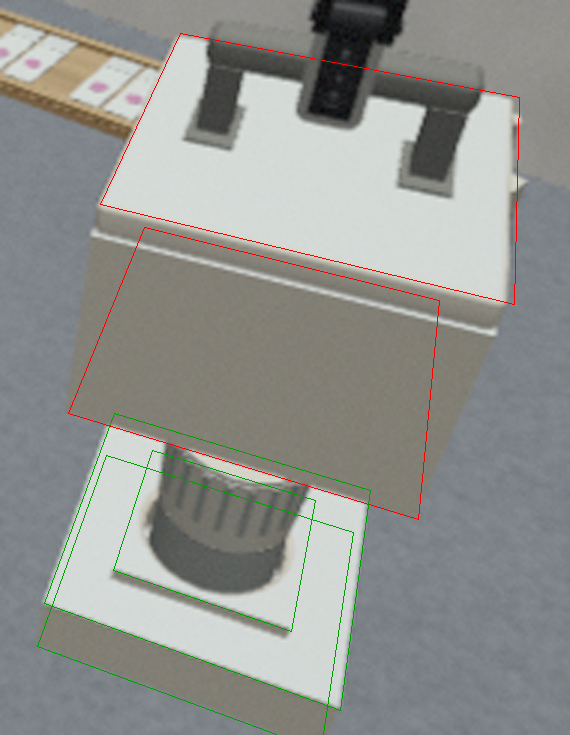

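```bash
python3 -m crank '{"slide":[[-0.002,-0.001,0.01],[-0.002,-0.001,0.025],[-0.002,-0.001,0.04],[-0.002,-0.001,0.055],[-0.002,-0.001,0.07],[-0.002,-0.001,0.083],[-0.002,-0.001,0.093],[-0.002,-0.001,0.1]],"roll":[0,0,0,0,0,0,0,0],"grip":[0,0,0,0,0,0,0,0]}' 80
python3 - <<'E'
from h import *
s=observe();print(s['position'])
a=get_image('scene');b=get_image('side');s=observe();P=s['position'];print(P,s['ft_force'])
for k,pp,(y0,y1,x0,x1) in(('a',a,(0,145,140,270)),('b',b,(130,375,340,530))):
    sc=3 if k=='b' else 4
    f=cv2.resize(pp['frame'][y0:y1,x0:x1],None,fx=sc,fy=sc,interpolation=cv2.INTER_CUBIC)
    al=.32;Rm=np.array([[np.cos(al),-np.sin(al)],[np.sin(al),np.cos(al)]])
    for w,z,c,cen in((.13,P[2]-.1217,(255,0,0),P[:2]),(.13,P[2]-.1217+.104,(255,0,0),P[:2]),(.13,.034,(0,160,0),(.4835,-.319)),(.13,0,(0,160,0),(.4835,-.319))):
        q=np.array([[-1,-1],[1,-1],[1,1],[-1,1]])*w/2@Rm.T+cen
        q=(proj(pp,np.c_[q,np.full(4,z)])+.5-[x0,y0])*sc
        cv2.polylines(f,[np.round(q).astype(np.int32)],True,c)
    cv2.imwrite(f'pics/u_{k}.png',f[:,:,::-1])
E
```

```text
time_s: 32.65
position: [0.483, -0.3193, 0.1797]
tool_rot: [[-0.314, 0.95, -0.001], [0.95, 0.314, 0.001], [0.001, -0.001, -1.0]]
ft_force: [-0.5, -0.1, -0.7]
grip_width: 0.0145
[ 0.48304292 -0.31925468  0.17971257]
[ 0.48299979 -0.31920331  0.17986109] [ 0.13751286 -0.68696299 -0.98782881]
```

View pics/u_a.png

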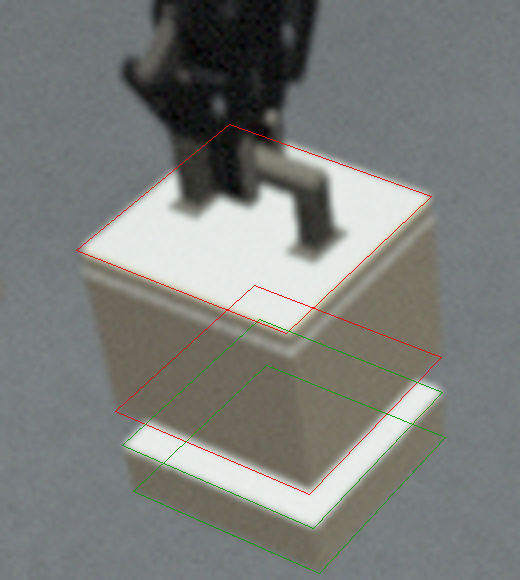

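View pics/u_b.png

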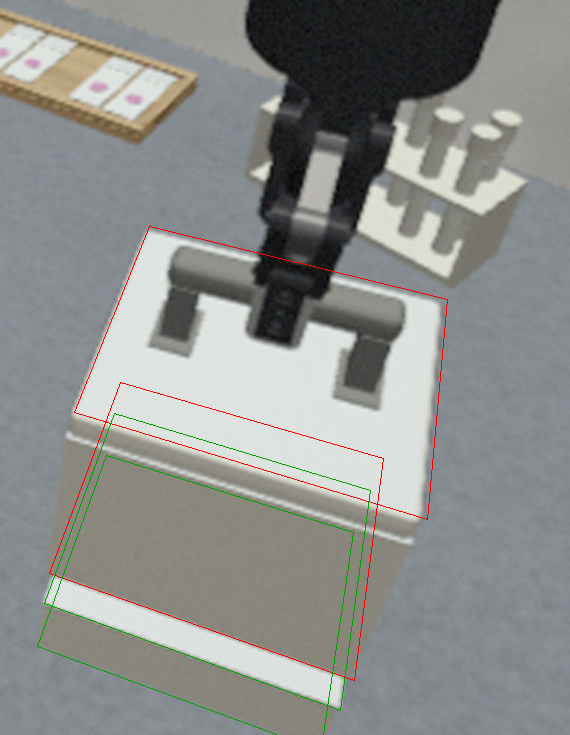

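```bash
python3 -m crank '{"slide":[[0,0,0.004],[0,0,0.008],[0,0,0.012],[0,0,0.016],[0,0,0.019],[0,0,0.021],[0,0,0.0225],[0,0,0.0225]],"roll":[0,0,0,0,0,0,0,0],"grip":[0,0,0,0,0,0,0,0]}' 80
```

```text
time_s: 33.55
position: [0.4832, -0.3194, 0.1582]
tool_rot: [[-0.314, 0.95, -0.0], [0.95, 0.314, 0.0], [0.0, -0.0, -1.0]]
ft_force: [-0.6, -0.8, -2.1]
grip_width: 0.0141
```

```bash
python3 -m crank '{"slide":[[0,0,0.001],[0,0,0.002],[0,0,0.003],[0,0,0.0035],[0,0,0.0035],[0,0,0.0035],[0,0,0.0035],[0,0,0.0035]],"roll":[0,0,0,0,0,0,0,0],"grip":[0,0,0,0,0,0,0,0]}' 80
```

```text
time_s: 34.35
position: [0.4832, -0.3196, 0.1557]
tool_rot: [[-0.314, 0.95, 0.001], [0.95, 0.314, -0.001], [-0.001, 0.0, -1.0]]
ft_force: [-1.4, 0.7, 6.0]
grip_width: 0.0142
```

```bash
python3 -m crank '{"slide":[[0,0,0],[0,0,0],[0,0,0],[0,0,0],[0,0,0],[0,0,-0.02],[0,0,-0.06],[0,0,-0.1]],"roll":[0,0,0,0,0,0,0,0],"grip":[0.04,0.06,0.06,0.06,0.06,0.06,0.06,0.06]}' 80
python3 - <<'E'
from h import *
a=get_image('scene');b=get_image('side');s=observe();print(s['position'],s['ft_force'],s['grip_width'])
for n,pp in (('a',a),('b',b)):
    save(pp,'v_'+n)
    for d in silhouettes('cover',pp)[:2]:
        if d['confidence']>.4: print(n,d['box'],d['confidence'],fit('cover',[(pp,d['pixels'].astype(float))],(.4835,-.319),z=.034,yaw=[.32]))
for n,pp in (('a',a),('b',b)):
  for k,x0 in(('dropper',(.4064,.1335)),('jar',(.3972,-.1264)),('coplin',(.7657,.2243))):
    for d in silhouettes(k,pp)[:2]:
      u=proj(pp,np.array([[*x0,.03]]))[0]; print(n,k,np.round(d['box'],1),np.round(u,1))
E
```

```text
time_s: 35.15
position: [0.483, -0.3192, 0.2557]
tool_rot: [[-0.314, 0.95, -0.001], [0.95, 0.314, 0.001], [0.001, -0.001, -1.0]]
ft_force: [0.9, -1.4, -0.2]
grip_width: 0.0604
[ 0.48448361 -0.32059483  0.26036677] [-0.60044358  0.10394593  0.13553409] 0.060240237975198944
a [206.9, 83.5, 87.1, 88.8] 0.82 (array([ 0.48161122, -0.31997952,  0.31261617]), np.float64(0.020593711368354417))
b [419.8, 290.8, 128.2, 146.3] 0.79 (array([ 0.48281126, -0.31910538,  0.32334852]), np.float64(0.02229482630046664))
a dropper [383.9 208.2  21.8  27.2] [384.1 206.7]
a jar [296.7 134.4  17.   26.3] [295.7 132.5]
a coplin [275.6 366.7  37.1  55.6] [272.7 367.2]
b jar [273.6 284.1  26.2  32.6] [273.5 278.7]
b coplin [276.1 123.3  21.1  37.3] [274.9 128.6]
```

View pics/v_a.png

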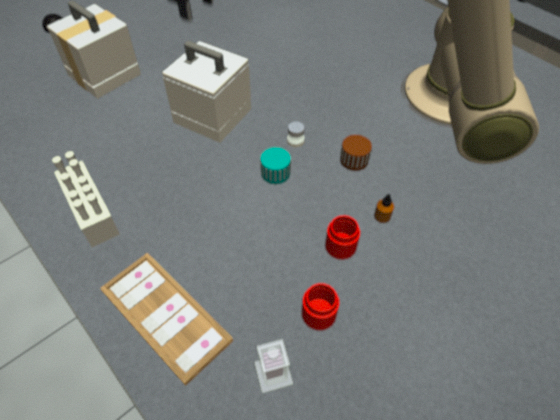

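View pics/v_b.png

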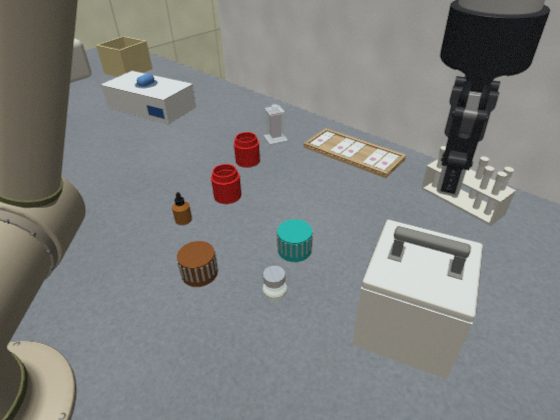

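The shipper is closed flush and square: the cover at scene (207,84) and side (420,291) fits the base pose to about 1 mm. The gripper is clear and the other things haven't moved, so I'm handing in.

Run:
```python
from rig import *
print(close_job())
```

```text
the job is handed in; nothing more can be done
None
```

The vial is packed in the foam shipper, in the order you gave, and I handed the job in at about 36 s of the 112 s allowed. The hand-in reports no verdict, so these are my last checks:

| Step | Result |
|---|---|
| Canister in the well | Contact at the right height; it stands about 1–2 mm off the well's centre. |
| Vial in the canister | Contact was at the height expected for the inner floor, and the last pictures before the lid went on showed it upright, possibly a few mm off the canister's centre. |
| Lid on the shoulder | Contact with the lid's edge at 70 mm above the bench, as expected. The overlay matched in the scene and side pictures. |
| Cover on the base | Contact with its edge at 34 mm. Fitted to 1–2 mm and about 0.01 rad of the base in both views. |

The gripper was clear and unloaded when I handed in. The jar and the staining jar were where they started in both pictures. The network found the dropper bottle only in the scene picture, but it shows unmoved by eye in the side picture.

- **Disagreements:** The scene and side cameras differed by 1–3 mm in their fits throughout. The scene lid fit read 2.4 mm lower in x than the side fit.
- **Not checked after closing:** The cover hides the canister, vial and lid, so I could not look at them again.

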